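Load the insole press

TASK

Press the release button on the console of the insole press so that its head springs up, then take the head by its bar handle and steady it until it has stopped nodding, and let go. Then press down the slide-lock lever on the front of the pulled-out tray and run the tray gently and fully home under the raised head, with the cork footbed still lying flat in its place on the tray; leave the head up and still, and do not disturb the other things on the bench.

Things in the scene. Friction and masses are not known exactly. Their poses are not given: they have to be found in the camera images.
- press: Benchtop insole press, grey base, off-white head, fixed; 395 mm wide (its y), 210 deep, 180 high when shut. Origin under its middle; x points to its back, away from the robot at yaw 0; z up. A console with a sloping face stands at the front right (y -202 to -142 mm, out to x = -155); the tray comes out of the front, left of it. The head's hinge line runs along y at x = 100, z = 90 mm.
- head_hinge (a joint): Opening angle of the press's head, rad: 0 shut and latched, stop at 1.15. The head (about 1.3 kg) is hinged at the back and sprung: let off the catch its front flies up to about 0.95, then nods (about 1 Hz, dying out over some 8 s) about its free height near 0.50, where it stays. Pushed below about 0.1 it meets the catch.
- handle: Round bar handle along the front of the head, origin at its middle (x, y and z axes as the press's when shut): 16 mm thick, 326 mm long along the press's y. 205 mm in front of the hinge line and 50 mm above it when shut (so 140 mm above the bench), turning with the head; 47 mm ahead of the head's front face. About 230 mm above the bench at the free height.
- button_top (a point): Centre of the top of the release button, a dark round push button 28 mm across standing 12 mm out of the sloping console face, in an aluminium ring. The point's z axis is the outward axis of the button: 35 degrees (0.61 rad) from vertical, leaning to the front of the press. The head's bar handle hangs 25 mm behind it and 63 mm above it, so come in tilted along the axis.
- button (a joint): How far the button is pressed in along its axis, m: 0 out, 0.009 full; the catch lets go at about 0.006. It takes 1.5 N to start and 5.5 N at full travel, and springs back.
- tray (a joint): How far the tray has been run in, m: 0 fully out and locked there (it gives 1.5 mm), 0.115 fully home against its stop. It slides along the press's x; once unlocked it takes about 2 N and stays where it is left.
- tray_seat (a point): Middle of the tray's upper face, 62 mm above the bench. The tray is 290 mm wide (y), 130 mm deep, with a lip 6 mm high at the sides and back, and a front panel 300 mm wide, 10 mm thick, from 50 to 95 mm above the bench, whose front face lies 75 mm in front of this point.
- lever_pad (a point): Middle of the upper face of the slide-lock lever: a dark ribbed paddle 56 mm wide and 36 mm deep, level, standing out from the middle of the tray's front panel, its top 67 mm above the bench. The point lies 26 mm in front of the panel's front face and 20 mm in front of the lever's pivot; the lever travels with the tray.
- lever (a joint): How far the paddle is pressed down, rad: 0 up, 0.3 full (pad about 6 mm lower). The slides are free above about 0.2; full travel takes about 4.5 N at the pad. It springs back up. It must be held down for the first 25 mm of the tray's run; after that it may be let go.
- footbed: Cork footbed, 255 x 86 x 8 mm, about 60 g, lying loose and flat on the tray, toe to the press's left (y). Origin under its middle.
- last_left: White shoe last, 250 mm long, 104 mm high, standing to the left of the press: a bystander. Origin under its middle.
- last_right: The other white shoe last, standing on the left of the bench: a bystander.
- jar: Glass jar with a steel cap, 68 mm across, 85 mm high, on the right of the bench: a bystander.
- pencil_cup: White cup of pencils, 76 mm across, about 135 mm high with its pencils, on the right of the bench: a bystander.
- tape: Roll of paper tape lying flat, 90 mm across, 25 mm high, to the left of the tray: a bystander.
- insole_blank: Thin brown insole blank, 240 mm long, lying flat on the bench in front: a bystander.
- pencil: Dark pencil, 170 mm long, lying to the right of the console: a bystander.

How it is judged:
By the outcome, as a careful person would: the job done as asked, in the order asked, and still so for the second after the job is handed in, with the robot touching nothing.
It also fails if it takes over 64 s, if anything falls off the work surface, if the arm or the gripper's body presses on something with over 40 N, if the wrist force passes 120 N, or if a joint passes its speed limit or range.

ROBOT

A 6-joint arm with a two-finger parallel gripper is mounted at the origin on the work surface. World frame = base frame: x ahead of the robot, y to its left, z up, the work surface at z = 0. Lengths are in m, angles in rad, forces in N, time in s.
With the tool pointing down it reaches from about 0.35 to 0.85 m from the base axis. Payload 8.1 kg.
Tool frame: the origin (TCP) lies midway between the tips of the shut fingers; the grasp point (between the pads) lies 19 mm behind it; z points along the fingers, y is the direction in which the jaws open and shut (so a half turn about z gives the same grasp; the last joint's range is limited). The gripper opens to 93 mm and grips with 3 to 60 N. Pads are 15 mm wide; open, the fingers measure 128 mm over their backs; the gripper's body (75 mm by 188 mm) begins 65 mm behind the grasp point.
Start: joints at [1.152, 0.13, 1.488, -0, 1.523, -0.085], TCP at [0.197, 0.567, 0.219] pointing down, gripper open.
Joint ranges: [-2.96, 2.96], [-0.89, 2.26], [0.02, 2.5], [-1.34, 4.48], [0, 2.73], [-2.66, 2.66]. Speed limits (rad/s): [2.39, 2.39, 2.79, 3.14, 3.14, 3.14].

INTERFACE

Orientations are given as a rotation vector (axis times angle).
In Python, from plant import robot, optics, ticket gives the robot as it stands.
- The arm moves only by the tool send_rows, never from a script. Its argument "targets" is a list of rows, each a list of 3 entries, a list of its own where there are three numbers: the opening, from -1 (shut) to 1 (fully open), then the shift along the tool's x, y, z in mm, then the turn about the tool's z in rad. A call has 1 to 12 rows; each row shifts and turns the commanded pose from where the row before left it, along the tool's axes as they then stand; what a row does not reach is not made up. A row lasts 1/10 s, in which the tool goes at most 50 mm and 8.59 degrees, less where a joint would pass 70% of its speed; a pose out of reach is approached as far as the arm can. A call with a gripper value outside its range is refused whole. The fingers move at their own pace and stop on an object; "newtons" is the grip in N (left out, the last holds). Time passes only in rows, so rows that do not move let the fingers close. It gives the time, the measured TCP pose, the force and the opening at its end, in the units of the state.
- robot.read_state(): the state, without advancing time (a new reading comes with each control period).
- optics.read_camera(name): name is "scene" or "top" or "wrist"; returns a dict with "color" (480x640x3 uint8, red, green, blue), "K" (3x3 intrinsics, pixels), "position" and "orientation" of the camera in the world. Camera axes: x right, y up, looking along -z (the intrinsics and any distortion apply to the point x, -y, -z); pixel columns grow to the right and rows downward; lengths in m; the calibration is good to about 2 mm. A picture is of the moment at which its call begins. There is no depth.
- ticket.close_job(): hands the job in, once; it reports no verdict.
Trained networks look in the newest picture that a camera, given by its name, has taken for a name from the list of things; names that differ only in an ending like _2 or _b are one class to them, and where a whole thing is asked for, a point or a joint stands for the part that bears it (a point fixed in the world has none). Each returns a list of dicts, best first, with "confidence" (0 to 1); they miss things now and then, are a little off and sometimes report something else, mostly with a low value. They report only what shows in the picture. A call takes as long as a camera call.
- optics.cut_out(camera, name): "region" (480x640 bool, what is visible of it) and "point" ([column, row] in pixels, amid what is visible of it).
The state is a dict: "t": time; "q": joint angles; "dq": joint speeds; "joint_torque": joint torques, N m; "tool_pos": TCP position; "orientation": TCP orientation; "force": force on the tool from outside, world axes, zero at the start; "wrist_torque": the same for the moment, N m; "opening": finger opening in m.
Only numpy, scipy, OpenCV 4.12 (cv2) and the standard library are available. Lean on these libraries where they do the work, as an engineer would, in place of code of your own. Each camera call takes 0.05 s, during which the arm holds its last target.

## Working session

There is one attempt and no reset: what is moved stays moved. The work goes in short steps, Python scripts to look and compute and a tool call to move; the robot and the scene stay as the last step left them, time stands still between calls to the robot, and variables do not carry over. Pictures are saved under pics/ and viewed, and the job is handed in when it is done.

Besides the shell and the picture viewer there is one more tool, called after ">>>" as name([rows], argument=value, ...), one row to a line, values as JSON. send_rows: Moves the arm, as the interface text tells. Its arguments: {"type":"object","properties":{"targets":{"type":"array","items":{"type":"array"}},"newtons":{"type":"number"}},"required":["targets"]}

```bash
ls; mkdir -p pics
python3 - <<'E'
from plant import robot, optics, ticket
import cv2, pickle
s=robot.read_state(); print(s)
for n in ["scene","top","wrist"]:
    d=optics.read_camera(n); cv2.imwrite(f"pics/{n}0.png",d["color"][:,:,::-1]); print(n,d["K"],d["position"],d["orientation"],[k for k in d])
    pickle.dump(d,open(f"{n}0.pkl","wb"))
print(robot.read_state()["t"])
E
```

```text
pics
{'t': 0.0, 'q': array([ 1.15159696e+00,  1.31121508e-01,  1.48923825e+00, -1.63447995e-05,
        1.52297315e+00, -8.54213231e-02]), 'dq': array([ 0.00082918,  0.00068884, -0.00025253,  0.00039554, -0.00100666,
        0.00036689]), 'joint_torque': array([-1.85082703e-03, -5.59859061e+01, -4.91748226e+01,  7.67574110e-02,
        3.59325169e-02, -1.12333164e-04]), 'tool_pos': array([0.19634518, 0.56639291, 0.21763365]), 'orientation': array([-5.21795962e-01, -3.09753066e+00,  2.65308194e-03]), 'force': array([ 0.44564658, -0.32965327,  0.16185511]), 'wrist_torque': array([-0.02218016, -0.02824548, -0.02573068]), 'opening': 0.09265371635893921}
scene [[446.23313216   0.         322.95587473]
 [  0.         446.23313216 242.86339988]
 [  0.           0.           1.        ]] [ 0.90490241 -0.50098571  1.04860373] [0.57336563 0.1706616  0.55924657] ['color', 'K', 'position', 'orientation']
top [[452.34839652   0.         322.7302609 ]
 [  0.         452.34839652 241.02648472]
 [  0.           0.           1.        ]] [ 0.31923256 -0.00293438  1.35458103] [ 0.17486051 -0.1614905  -1.47056745] ['color', 'K', 'position', 'orientation']
wrist [[331.45410125   0.         321.92278391]
 [  0.         331.45410125 243.78097583]
 [  0.           0.           1.        ]] [0.12561297 0.59140958 0.38395973] [-0.23996675 -0.168936    1.22880843] ['color', 'K', 'position', 'orientation']
0.15
```

View pics/scene0.png

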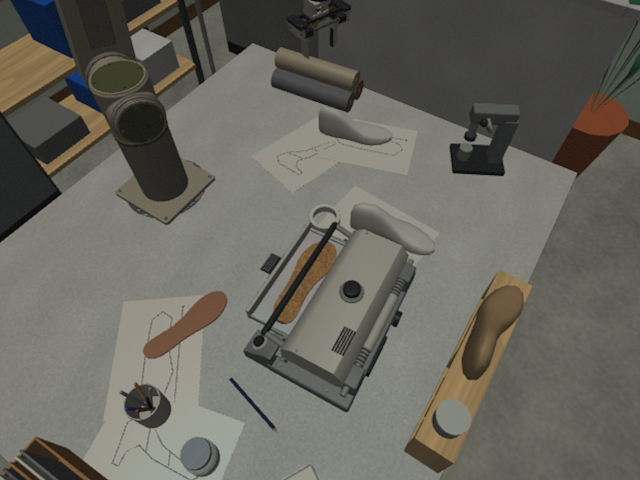

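View pics/top0.png

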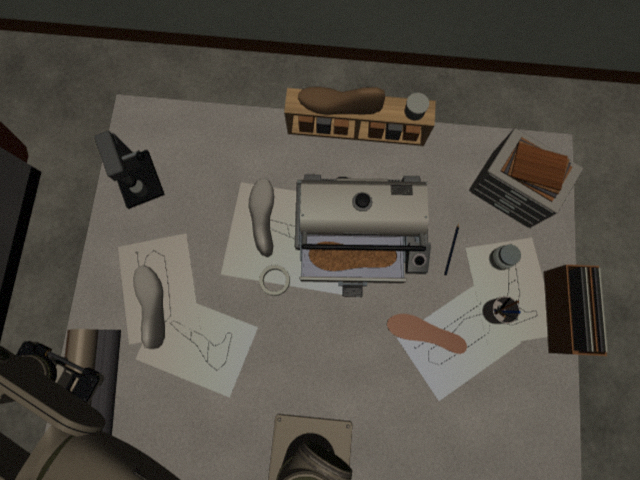

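View pics/wrist0.png

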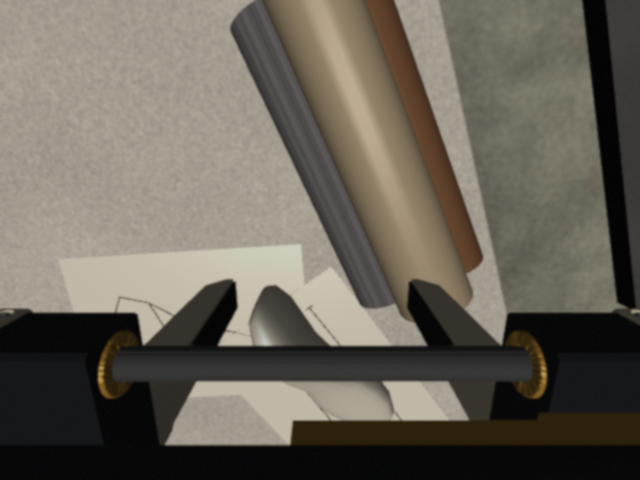

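Run:
```python
from plant import robot, optics, ticket
import cv2, pickle, numpy as np
for n in ["scene","top"]:
    d=pickle.load(open(f"{n}0.pkl","rb"))
    x0,y0,w,h=(225,180,200,240) if n=="scene" else (280,160,180,150)
    im=cv2.resize(d["color"][y0:y0+h,x0:x0+w],None,fx=4 if n=="top" else 2.5,fy=4 if n=="top" else 2.5,interpolation=cv2.INTER_CUBIC)
    im=np.clip(im.astype(float)*1.5,0,255).astype(np.uint8)
    cv2.imwrite(f"pics/{n}_z.png",im[:,:,::-1])
out={}
for cam in ["scene","top"]:
    optics.read_camera(cam)
    for nm in ["button_top","handle","lever_pad","tray","footbed","press","tape","last_left","pencil","insole_blank"]:
        r=optics.cut_out(cam,nm)
        if r: out[cam,nm]=r[0]; print(cam,nm,round(r[0]["confidence"],2),r[0]["point"],r[0]["region"].sum(),len(r))
        else: print(cam,nm,None)
pickle.dump(out,open("cut0.pkl","wb"))
print(robot.read_state()["t"])
```

```text
scene button_top 0.68 [258.4, 340.0] 79 2
scene handle 0.96 [298.9, 275.9] 1091 1
scene lever_pad 0.74 [268.5, 262.0] 249 1
scene tray 0.68 [283.4, 277.6] 2788 1
scene footbed 0.56 [303.9, 278.5] 1725 1
scene press 0.68 [333.2, 313.7] 19224 1
scene tape 0.63 [323.0, 210.5] 402 1
scene last_left 0.56 [388.5, 226.8] 2085 1
scene pencil 0.6 [254.4, 408.0] 288 2
scene insole_blank 0.63 [193.2, 323.2] 2074 1
top button_top 0.65 [419.3, 259.5] 83 1
top handle 0.91 [365.3, 247.5] 848 1
top lever_pad 0.81 [352.2, 289.1] 304 1
top tray 0.95 [357.8, 274.1] 2801 1
top footbed 0.57 [348.6, 256.2] 1654 1
top press 0.68 [360.3, 227.0] 12272 1
top tape 0.74 [275.2, 271.0] 363 1
top last_left 0.67 [261.6, 214.7] 1583 1
top pencil 0.62 [459.2, 240.7] 82 1
top insole_blank 0.77 [424.6, 331.5] 1484 1
1.25
```

View pics/top_z.png

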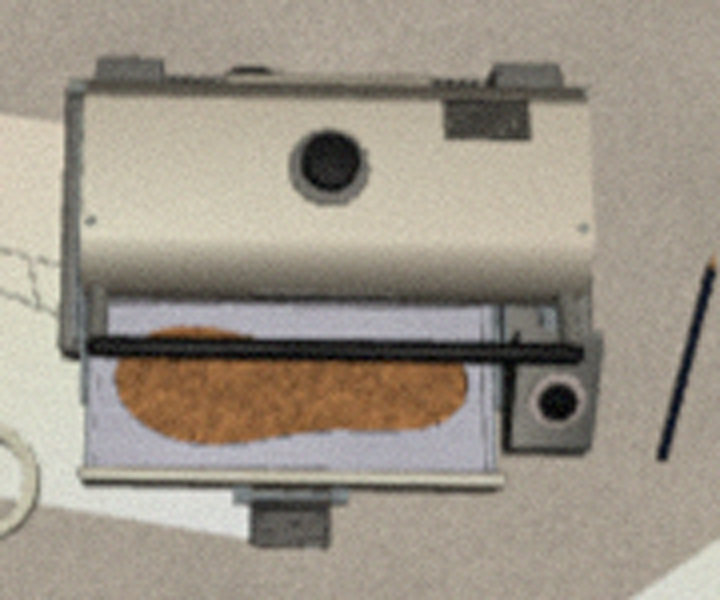

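View pics/scene_z.png

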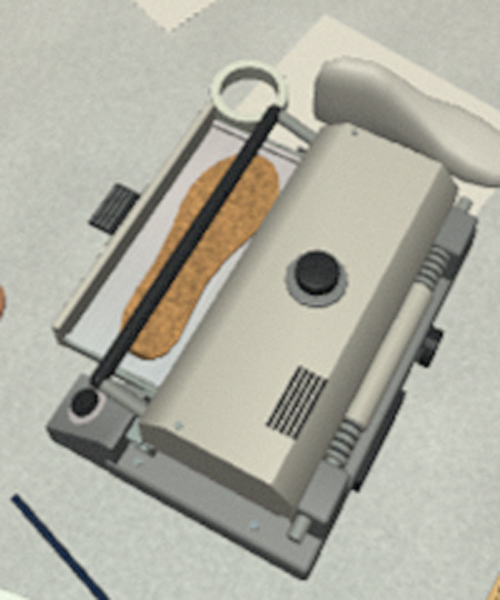

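```bash
cat > h.py <<'E'
import numpy as np, cv2, pickle
from scipy.spatial.transform import Rotation as R
from scipy.optimize import least_squares
def proj(d,P):
    P=np.atleast_2d(P); c=(P-d["position"])@R.from_rotvec(d["orientation"]).as_matrix()
    c=c*np.array([1,-1,-1]); u=c@np.array(d["K"]).T; return u[:,:2]/u[:,2:]
def ray(d,uv):
    k=np.linalg.inv(d["K"])@np.array([uv[0],uv[1],1.0]); k=k*np.array([1,-1,-1])
    return np.array(d["position"]),R.from_rotvec(d["orientation"]).as_matrix()@k
def onz(d,uv,z):
    p,r=ray(d,uv); return p+r*(z-p[2])/r[2]
def W(p,P):  # press pose x,y,yaw
    P=np.atleast_2d(P); c,s=np.cos(p[2]),np.sin(p[2])
    return np.c_[p[0]+c*P[:,0]-s*P[:,1],p[1]+s*P[:,0]+c*P[:,1],P[:,2]]
def inv(p,P):
    P=np.atleast_2d(P); c,s=np.cos(p[2]),np.sin(p[2]); dx=P[:,0]-p[0];dy=P[:,1]-p[1]
    return np.c_[c*dx+s*dy,-s*dx+c*dy,P[:,2]]
def ends(reg):
    ys,xs=np.nonzero(reg); q=np.c_[xs,ys].astype(float); m=q.mean(0)
    v=np.linalg.svd(q-m,full_matrices=False)[2][0]; t=(q-m)@v
    return m+v*(t.min()-.5),m+v*(t.max()+.5)
E
python3 - <<'E'
from h import *
D={n:pickle.load(open(f"{n}0.pkl","rb")) for n in ["scene","top"]}
C=pickle.load(open("cut0.pkl","rb"))
for n in D:
    print(n,ends(C[n,"handle"]["region"]), onz(D[n],C[n,"button_top"]["point"],.077), onz(D[n],C[n,"lever_pad"]["point"],.067),[onz(D[n],e,.14) for e in ends(C[n,"handle"]["region"])])
def tri(a,b):
    p,r=ray(D["scene"],a);q,s=ray(D["top"],b)
    t=np.linalg.lstsq(np.c_[r,-s],q-p,rcond=None)[0]; return (p+t[0]*r+q+t[1]*s)/2, np.linalg.norm(p+t[0]*r-q-t[1]*s)
print("btn",tri(C["scene","button_top"]["point"],C["top","button_top"]["point"]))
print("lev",tri(C["scene","lever_pad"]["point"],C["top","lever_pad"]["point"]))
es=ends(C["scene","handle"]["region"]);et=ends(C["top","handle"]["region"])
for a in es:
  for b in et: print(tri(a,b))
def f(v):
    p=v[:3]; r=[]
    for n in D:
        d=D[n]
        B=W(p,[[-.130,v[3],.077]]); r.append(proj(d,B)[0]-C[n,"button_top"]["point"])
        L=W(p,[[v[5],v[4],.067]]); r.append(proj(d,L)[0]-C[n,"lever_pad"]["point"])
        H=proj(d,W(p,[[-.105,-.163,.14],[-.105,.163,.14]])); E=np.array(ends(C[n,"handle"]["region"]))
        if np.linalg.norm(H[0]-E[0])>np.linalg.norm(H[0]-E[1]): E=E[::-1]
        r+=list(H-E)
    return np.concatenate(r)
s=least_squares(f,[.55,-.1,0,-.172,0,-.25]); print(s.x,s.fun.reshape(-1,2).round(1).tolist()); pickle.dump(s.x,open("pose.pkl","wb"))
for yy in (0,):
    print("btn W",W(s.x,[[-.130,s.x[3],.077]]),"handle end",W(s.x,[[-.105,-.163,.14]]))
for n in D:
    im=D[n]["color"][:,:,::-1].copy(); p=s.x
    f=2.5; x0,y0,w,h=(225,180,200,240) if n=="scene" else (280,160,180,150); f=2.5 if n=="scene" else 4
    im=cv2.resize(im[y0:y0+h,x0:x0+w],None,fx=f,fy=f)
    def pl(P,c,cl=True):
        q=((proj(D[n],W(p,P))-[x0-.5,y0-.5])*f).astype(int); cv2.polylines(im,[q],cl,c,1)
    pl([[-.105,-.163,.14],[-.105,.163,.14]],(0,255,0))
    for z in (0,): pl([[-.105,-.1975,z],[-.105,.1975,z],[.105,.1975,z],[.105,-.1975,z]],(255,0,0))
    pl([[-.155,-.202,.05],[-.155,-.142,.05],[-.105,-.142,.09],[-.105,-.202,.09]],(0,0,255))
    a=np.linspace(0,2*np.pi,24); c35,s35=np.cos(.61),np.sin(.61)
    pl(np.c_[-.130+.014*np.cos(a)*c35, p[3]+.014*np.sin(a), .077+.014*np.cos(a)*s35],(0,255,255))
    tx=p[5]+.026; pl([[tx,p[4]-.15,.095],[tx,p[4]+.15,.095],[tx,p[4]+.15,.05],[tx,p[4]-.15,.05]],(255,255,0))
    pl([[p[5]-.018,p[4]-.028,.067],[p[5]-.018,p[4]+.028,.067],[p[5]+.018,p[4]+.028,.067],[p[5]+.018,p[4]-.028,.067]],(255,0,255))
    cv2.imwrite(f"pics/{n}_o.png",im)
E
```

```text
scene (array([337.76958929, 221.59908598]), array([263.43990518, 335.39301788])) [ 0.57158018 -0.2603489   0.077     ] [ 0.46076426 -0.07614551  0.067     ] [array([0.56882589, 0.08368204, 0.14      ]), array([ 0.59590942, -0.26176745,  0.14      ])]
top (array([300.46337791, 245.30949583]), array([425.52714372, 247.28926235])) [ 0.57192773 -0.2592882   0.077     ] [ 0.470385   -0.07504666  0.067     ] [array([0.56833769, 0.07995613, 0.14      ]), array([ 0.59505149, -0.2620261 ,  0.14      ])]
btn (array([ 0.57171538, -0.25980807,  0.07641436]), np.float64(0.0010379992981497078))
lev (array([ 0.46702363, -0.07723467,  0.07585345]), np.float64(0.007093730013116082))
(array([0.56887616, 0.08081253, 0.14260413]), np.float64(0.002925169530064233))
(array([ 0.60387413, -0.1525946 ,  0.42363348]), np.float64(0.17574969390354994))
(array([ 0.56067076, -0.04992246, -0.09519717]), np.float64(0.30972467471454734))
(array([ 0.59544128, -0.26187873,  0.13933904]), np.float64(0.0007498384972586954))
[ 0.68755608 -0.08358373  0.07652155 -0.16691593  0.02455517 -0.22089107] [[-0.2, -0.3], [1.5, 0.8], [1.9, -2.9], [-2.2, 3.7], [0.2, 0.4], [0.2, 1.8], [-2.9, -0.4], [3.4, -0.4]]
btn W [[ 0.57069671 -0.25994929  0.077     ]] handle end [[ 0.59532419 -0.25413365  0.14      ]]
```

```bash
sleep 1
```

```text
(no output)
```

View pics/scene_o.png

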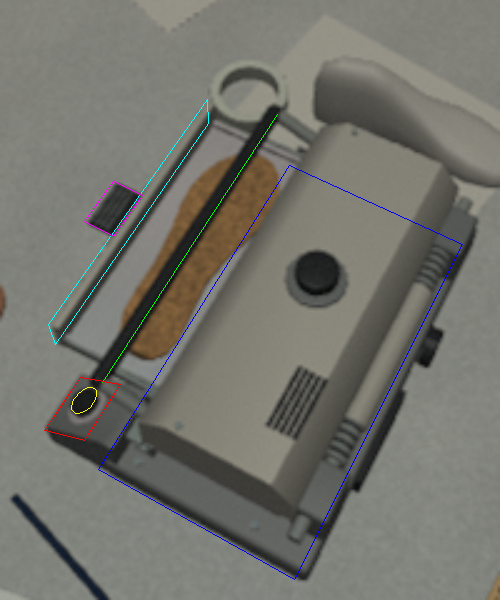

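View pics/top_o.png

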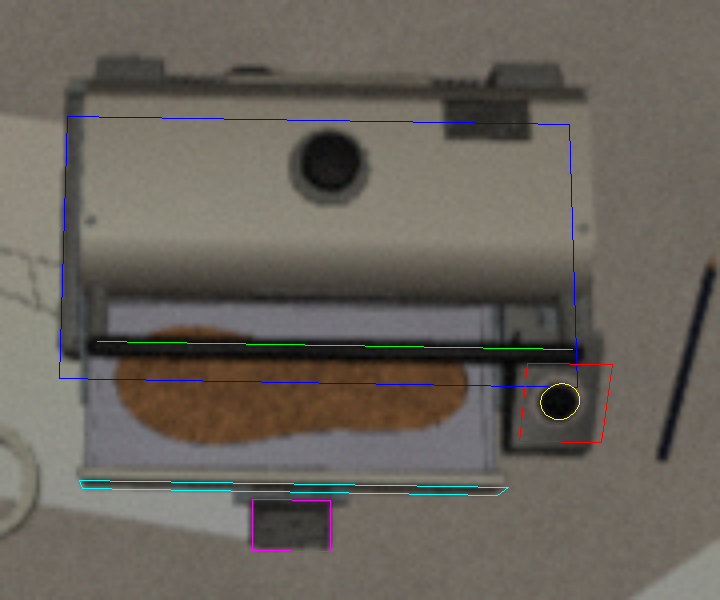

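```bash
cat >> h.py <<'E'
def plan(target,ang=None,s=None):
    """tool-frame mm shift to world target (after turn), and turn about tool z"""
    from plant import robot
    s=s or robot.read_state(); M=R.from_rotvec(s["orientation"]).as_matrix()
    a=np.arctan2(M[1,0],M[0,0]); turn=0
    if ang is not None:
        turn=-((ang-a+np.pi)%(2*np.pi)-np.pi); M=M@R.from_rotvec([0,0,turn]).as_matrix()
    print("t",round(s["t"],2),"tcp",s["tool_pos"].round(4),"ang",round(a,4),"F",s["force"].round(2),"open",round(s["opening"],4),"z-axis",M[:,2].round(3))
    print("turn",round(turn,4),"shift after turn mm",(M.T@(np.array(target)-s["tool_pos"])*1000).round(1))
E
python3 - <<'E'
from h import *
plan([.545,-.262,.20],np.pi+.078)
E
```

```text
t 1.25 tcp [0.1966 0.5669 0.2186] ang 2.8078 F [ 0.35 -0.25  0.25] open 0.093 z-axis [-0.  0. -1.]
turn -0.4118 shift after turn mm [-282.8 -853.5   18.6]
```

>>> send_rows([
  [-1,[0,0,0],-0.1372],
  [-1,[0,0,0],-0.1373],
  [-1,[0,0,0],-0.1373],
  [-1,[-14,-42,0],0],
  [-1,[-14,-42,0],0],
  [-1,[-14,-42,0],0],
  [-1,[-14,-42,0],0],
  [-1,[-14,-42,0],0],
  [-1,[-14,-42,0],0],
  [-1,[-14,-42,0],0],
  [-1,[-14,-42,0],0],
  [-1,[-14,-42,0],0],
], newtons=10)

```text
t: 2.45
tool_pos: [0.352, 0.1983, 0.2189]
orientation: [-0.123, 3.138, 0.001]
force: [1.4, 0.7, 0.2]
opening: 0.0026
```

Run:
```python
from h import *
plan([.545,-.262,.20],np.pi+.078)
```

```text
t 2.45 tcp [0.352  0.1983 0.2189] ang -3.0632 F [1.35 0.67 0.16] open 0.0026 z-axis [ 0.001  0.    -1.   ]
turn 0.0004 shift after turn mm [-156.5 -473.9   18.9]
```

>>> send_rows([
  [-1,[-14,-43,0],0],
  [-1,[-14,-43,0],0],
  [-1,[-14,-43,0],0],
  [-1,[-14,-43,0],0],
  [-1,[-14,-43,0],0],
  [-1,[-14,-43,0],0],
  [-1,[-14,-43,0],0],
  [-1,[-14,-43,0],0],
  [-1,[-14,-43,0],0],
  [-1,[-14,-43,0],0],
  [-1,[-14,-43,0],0],
  [-1,[0,0,0],0],
])

```text
t: 3.65
tool_pos: [0.5422, -0.2643, 0.2166]
orientation: [0.116, -3.137, 0.0]
force: [-0.1, 0.2, -0.2]
opening: 0.0008
```

Run:
```python
from h import *
from plant import robot,optics
plan([.5715,-.260,.095],np.pi+.078)
for n in ["scene","wrist","top"]:
    d=optics.read_camera(n); pickle.dump(d,open(f"{n}1.pkl","wb")); cv2.imwrite(f"pics/{n}1.png",d["color"][:,:,::-1])
```

```text
t 3.65 tcp [ 0.5422 -0.2643  0.2166] ang -3.0674 F [-0.07  0.22 -0.24] open 0.0008 z-axis [-0.002 -0.    -1.   ]
turn -0.0038 shift after turn mm [-29.8   2.  121.5]
```

View pics/scene1.png

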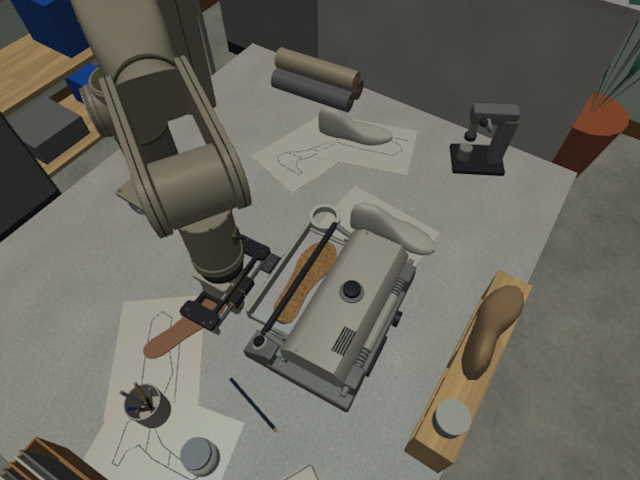

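View pics/wrist1.png

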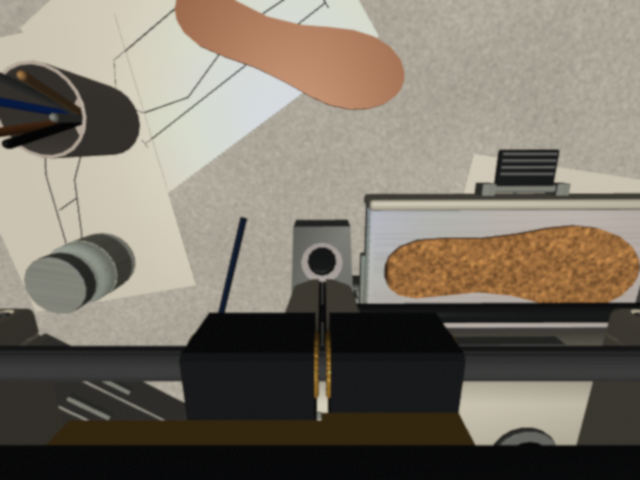

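View pics/top1.png

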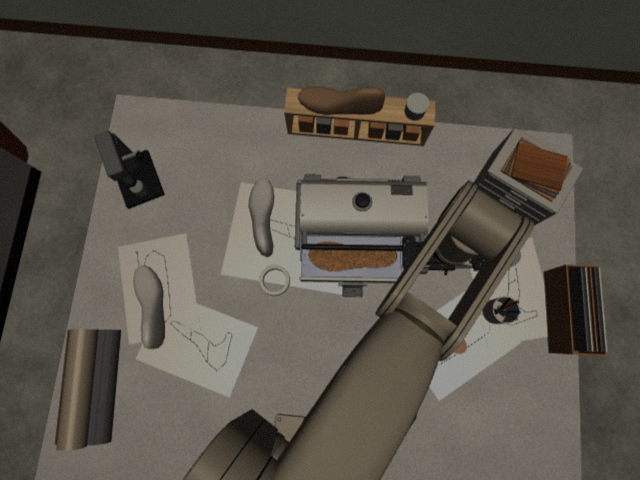

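Run:
```python
from h import *
from plant import optics
d=pickle.load(open("wrist1.pkl","rb"))
print(onz(d,(322,261),.077)); print(d["position"],proj(d,[[.5422,-.2643,.2166],[.5717,-.2598,.0764]]))
r=optics.cut_out("wrist","button_top"); print([(x["confidence"],x["point"]) for x in r])
im=d["color"][200:440,160:480]; cv2.imwrite("pics/w1z.png",cv2.resize(np.clip(im*2.0,0,255).astype(np.uint8),None,fx=2.5,fy=2.5)[:,:,::-1])
```

```text
[ 0.57042764 -0.25949068  0.077     ]
[ 0.46733615 -0.26774786  0.38348844] [[317.51833575 293.33011483]
 [321.585973   262.01293711]]
[(0.91, [321.8, 259.5]), (0.3, [232.6, 259.9])]
```

View pics/w1z.png

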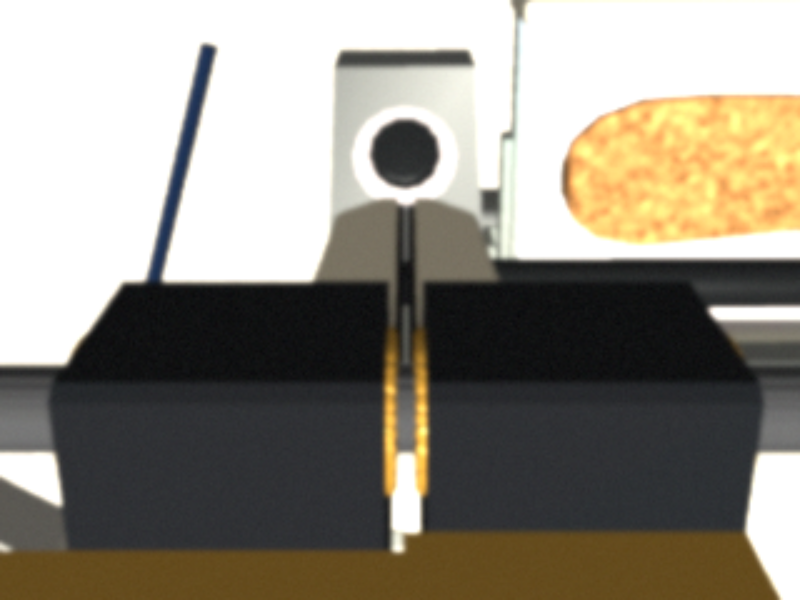

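>>> send_rows([
  [-1,[-15,1,0],0],
  [-1,[-14.3,1,0],0],
  [-1,[0,0,30],0],
  [-1,[0,0,30],0],
  [-1,[0,0,30],0],
  [-1,[0,0,20],0],
  [-1,[0,0,10],0],
  [-1,[0,0,0],0],
  [-1,[0,0,0],0],
])

```text
t: 4.75
tool_pos: [0.5718, -0.2552, 0.1003]
orientation: [-0.124, 3.137, -0.002]
force: [-0.4, -0.2, 1.5]
opening: 0.0005
```

Run:
```python
from h import *
from plant import robot,optics
plan([.571,-.260,.082],np.pi+.078)
for n in ["scene","wrist"]:
    d=optics.read_camera(n); pickle.dump(d,open(f"{n}2.pkl","wb"))
    x0,y0,w,h=(180,220,200,160) if n=="scene" else (160,200,320,240); f=3.5 if n=="scene" else 2.4
    im=d["color"][y0:y0+h,x0:x0+w]; cv2.imwrite(f"pics/{n}2z.png",cv2.resize(np.clip(im*1.8,0,255).astype(np.uint8),None,fx=f,fy=f)[:,:,::-1])
```

```text
t 4.75 tcp [ 0.5718 -0.2552  0.1003] ang -3.0629 F [-0.38 -0.19  1.45] open 0.0005 z-axis [ 0.002 -0.001 -1.   ]
turn 0.0007 shift after turn mm [ 1.2 -4.7 18.3]
```

View pics/scene2z.png

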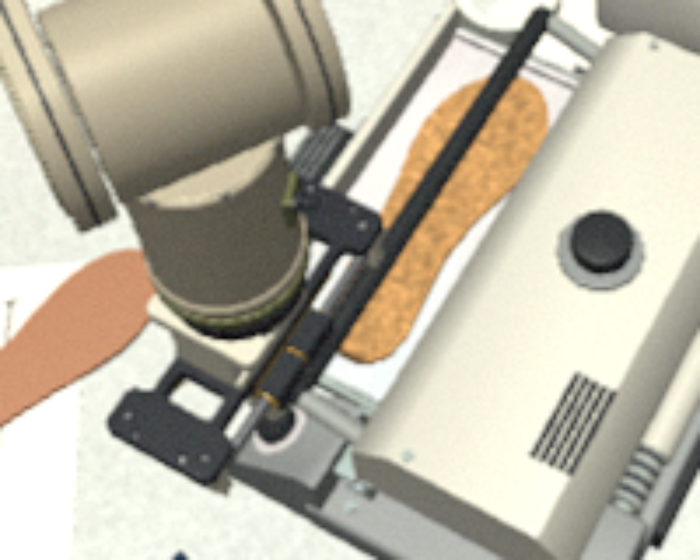

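View pics/wrist2z.png

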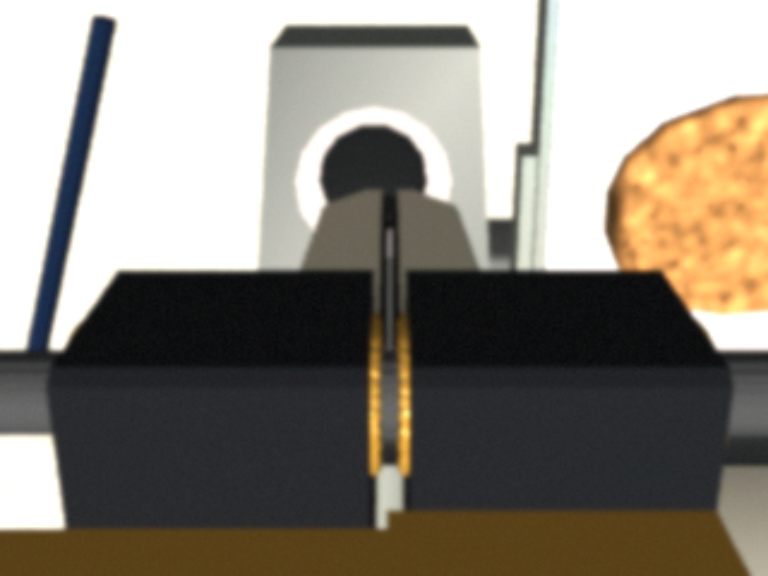

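>>> send_rows([
  [-1,[0.5,-4.5,5],0],
  [-1,[0,0,6],0],
  [-1,[0,0,3],0],
  [-1,[0,0,0],0],
  [-1,[0,0,0],0],
])

```text
t: 5.35
tool_pos: [0.5709, -0.26, 0.0846]
orientation: [0.122, -3.139, -0.0]
force: [0.5, 0.1, -0.2]
opening: 0.0004
```

Run:
```python
from h import *
plan([.571,-.260,.073],np.pi+.078)
```

```text
t 5.35 tcp [ 0.5709 -0.26    0.0846] ang -3.0637 F [ 0.49  0.09 -0.15] open 0.0004 z-axis [-0.  0. -1.]
turn -0.0001 shift after turn mm [-0.1  0.  11.6]
```

>>> send_rows([
  [-1,[0,0,3],0],
  [-1,[0,0,3],0],
  [-1,[0,0,2],0],
  [-1,[0,0,0],0],
])

```text
t: 5.75
tool_pos: [0.5714, -0.26, 0.0772]
orientation: [-0.122, 3.138, -0.001]
force: [0.5, -0.0, 2.9]
opening: 0.0006
```

>>> send_rows([
  [-1,[0,0,2],0],
  [-1,[0,0,1.5],0],
  [-1,[0,0,0],0],
])

```text
t: 6.05
tool_pos: [0.5718, -0.2602, 0.0746]
orientation: [-0.123, 3.137, -0.001]
force: [-1.8, 0.8, 9.9]
opening: 0.0003
```

Run:
```python
from h import *
from plant import robot,optics
plan([.571,-.260,.073],np.pi+.078)
for n in ["scene"]:
    d=optics.read_camera(n); pickle.dump(d,open(f"{n}3.pkl","wb"))
    x0,y0,w,h=(180,180,260,200); f=3
    im=d["color"][y0:y0+h,x0:x0+w]; cv2.imwrite(f"pics/{n}3z.png",cv2.resize(np.clip(im*1.8,0,255).astype(np.uint8),None,fx=f,fy=f)[:,:,::-1])
```

```text
t 6.05 tcp [ 0.5718 -0.2602  0.0746] ang -3.0635 F [-1.76  0.81  9.89] open 0.0003 z-axis [ 0.002 -0.001 -1.   ]
turn 0.0001 shift after turn mm [0.8 0.3 1.6]
```

View pics/scene3z.png

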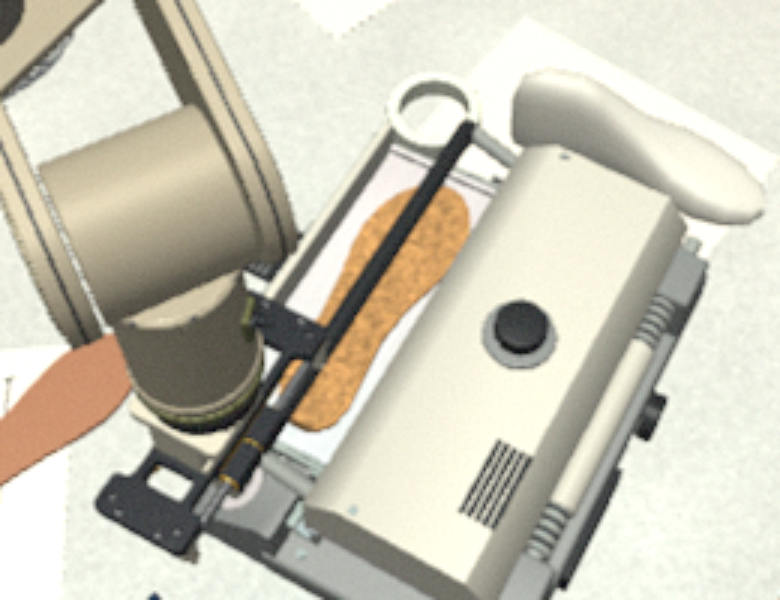

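Run:
```python
from h import *
from plant import optics
a=pickle.load(open("scene0.pkl","rb"))["color"];b=pickle.load(open("scene3.pkl","rb"))["color"]
for k,(x0,y0,w,h) in {"handle_left":(320,205,30,30),"knob":(335,275,35,30),"tray_lev":(262,250,22,22),"grille":(325,320,40,40),"lastL":(380,200,60,50)}.items():
    s,r=cv2.phaseCorrelate(a[y0:y0+h,x0:x0+w].mean(2),b[y0:y0+h,x0:x0+w].mean(2)); print(k,np.round(s,2),round(r,2))
d=pickle.load(open("scene0.pkl","rb")); p=[.6876,-.0836,.078]
for th in (0,.03,.05):
    x=100-205*np.cos(th)+50*np.sin(th); z=90+205*np.sin(th)+50*np.cos(th); print(th,proj(d,W(p,[[x/1000,.16,z/1000]])))
```

```text
handle_left [-0.23 -0.24] 0.94
knob [ 1.33 -0.19] 0.99
tray_lev [0.39 0.06] 0.9
grille [0.79 0.25] 0.84
lastL [0.23 0.04] 0.99
0 [[334.9581057  226.16276628]]
0.03 [[335.57483372 224.96978544]]
0.05 [[336.02529938 224.19021828]]
```

>>> send_rows([
  [-1,[0,0,-6],0],
  [-1,[0,0,-12],0],
  [-1,[10,0,-8],0],
  [-1,[45,0,0],0],
  [-1,[45,0,0],0],
  [-1,[0,0,0],0],
])

```text
t: 6.7
tool_pos: [0.4653, -0.2664, 0.0969]
orientation: [0.12, -3.133, -0.005]
force: [0.3, 0.3, -0.1]
opening: 0.0002
```

```bash
cat > look.py <<'E'
import sys
from h import *
from plant import robot,optics
def look(n,tag,crop=None,f=1,g=1.5):
    d=optics.read_camera(n); pickle.dump(d,open(f"{n}{tag}.pkl","wb")); im=d["color"]
    if crop: x0,y0,w,h=crop; im=im[y0:y0+h,x0:x0+w]
    cv2.imwrite(f"pics/{n}{tag}.png",cv2.resize(np.clip(im*g,0,255).astype(np.uint8),None,fx=f,fy=f)[:,:,::-1]); return d
E
python3 - <<'E'
from look import *
look("scene","4"); plan([.571,-.26,.08])
E
```

```text
t 6.75 tcp [ 0.4684 -0.2671  0.0983] ang -3.0654 F [ 0.38 -0.4  -0.47] open 0.0002 z-axis [-0.002  0.001 -1.   ]
turn 0 shift after turn mm [-102.9   -0.7   18.1]
```

View pics/scene4.png

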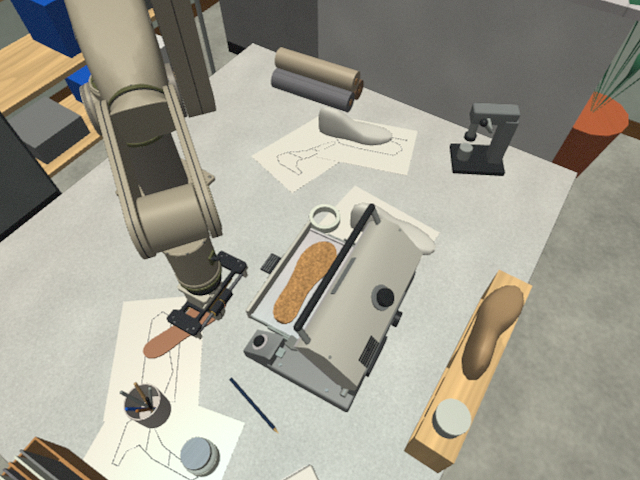

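>>> send_rows([
  [1,[0,0,-40],0.13],
  [1,[0,0,-40],0.13],
  [1,[0,0,-40],0.13],
  [1,[0,0,-40],0.13],
  [1,[0,0,-40],0.13],
  [1,[0,0,-30],0.13],
  [1,[0,0,0],0.13],
  [1,[0,0,0],0.13],
  [1,[0,0,0],0.13],
  [1,[0,0,0],0.13],
  [1,[0,0,0],0.13],
  [1,[0,0,0],0.14],
])

```text
t: 7.95
tool_pos: [0.4724, -0.2677, 0.3301]
orientation: [2.137, 2.301, 0.001]
force: [0.1, -0.4, -0.0]
opening: 0.0907
```

Run:
```python
from look import *
plan([.631,-.086,.325],np.pi/2+.078)
d=look("scene","5")
```

```text
t 7.95 tcp [ 0.4724 -0.2677  0.3301] ang 1.6448 F [ 0.1  -0.36 -0.05] open 0.0907 z-axis [ 0.001 -0.001 -1.   ]
turn -0.004 shift after turn mm [168.8 172.2   5.2]
```

View pics/scene5.png

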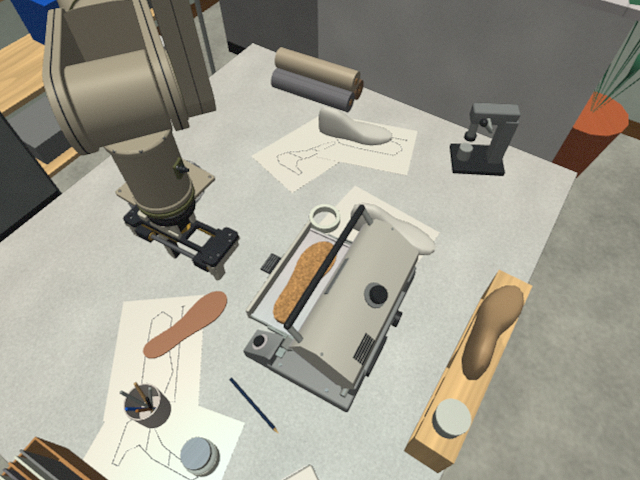

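>>> send_rows([
  [1,[28,28,0],0],
  [1,[28,29,0],0],
  [1,[28,29,0],0],
  [1,[28,29,0],0],
  [1,[28,29,0],0],
  [1,[28,28,0],0],
  [1,[0,0,0],0],
  [1,[0,0,0],0],
])

```text
t: 8.8
tool_pos: [0.6304, -0.0855, 0.329]
orientation: [-2.127, -2.312, 0.0]
force: [0.0, 0.7, 0.3]
opening: 0.0933
```

```bash
cat >> look.py <<'E'
PP=[.6867,-.0818,.078]
def theta(d,n):
    "fit head angle from the handle's mask ends/line"
    r=optics.cut_out(n,"handle")
    if not r: return None
    ys,xs=np.nonzero(r[0]["region"]); q=np.c_[xs,ys].astype(float)
    best=None
    for th in np.linspace(0,1.15,231):
        x=.1-.205*np.cos(th)+.05*np.sin(th); z=.09+.205*np.sin(th)+.05*np.cos(th)
        e=proj(d,W(PP,[[x,-.163,z],[x,.163,z]])); v=(e[1]-e[0])/np.linalg.norm(e[1]-e[0]); nn=np.array([-v[1],v[0]])
        c=np.median((q-e[0])@nn)
        if best is None or abs(c)<best[0]: best=(abs(c),th)
    return round(best[1],3),round(best[0],2),r[0]["confidence"]
E
python3 - <<'E'
from look import *
plan([.631,-.086,.325],np.pi/2+.078)
for i in range(8):
    d=optics.read_camera("scene"); print(round(robot.read_state()["t"],2),theta(d,"scene"))
d=look("scene","6"); d=look("top","6");
E
```

```text
t 8.8 tcp [ 0.6304 -0.0855  0.329 ] ang 1.6541 F [0.02 0.69 0.26] open 0.0933 z-axis [-0. -0. -1.]
turn 0.0053 shift after turn mm [-0.5  0.5  4. ]
8.85 (np.float64(0.59), np.float64(0.08), 0.62)
8.95 (np.float64(0.57), np.float64(0.06), 0.86)
9.05 (np.float64(0.515), np.float64(0.11), 0.58)
9.15 (np.float64(0.445), np.float64(0.07), 0.8)
9.25 (np.float64(0.38), np.float64(0.06), 0.59)
9.35 (np.float64(0.355), np.float64(0.0), 0.93)
9.45 (np.float64(0.38), np.float64(0.0), 0.83)
9.55 (np.float64(0.43), np.float64(0.08), 0.94)
```

View pics/scene6.png

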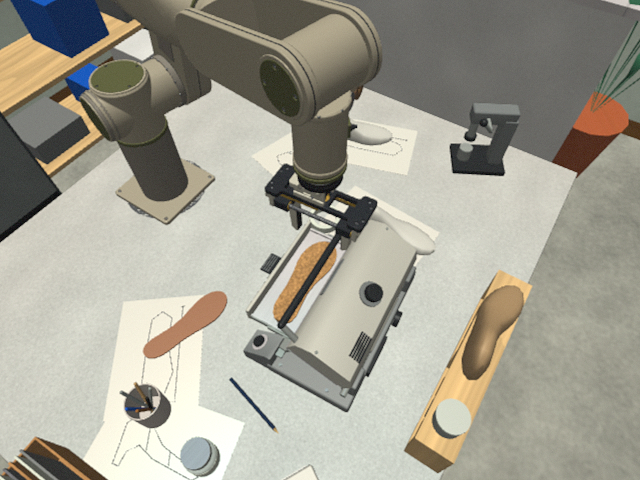

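>>> send_rows([
  [-0.05,[0,-4,20],0],
  [-0.05,[0,-3,20],0],
  [-0.05,[0,0,20],0],
  [-0.05,[0,0,0],0],
  [-0.05,[0,0,0],0],
  [-0.05,[0,0,0],0],
  [-0.05,[0,0,0],0],
])

```text
t: 10.4
tool_pos: [0.6232, -0.0874, 0.2708]
orientation: [2.131, 2.306, 0.002]
force: [0.8, 0.2, -0.4]
opening: 0.045
```

Run:
```python
from look import *
plan([.6235,-.0867,.216],np.pi/2+.078)
for i in range(8):
    d=optics.read_camera("scene"); print(round(robot.read_state()["t"],2),theta(d,"scene"))
plan([.6235,-.0867,.216],np.pi/2+.078)
```

```text
t 10.4 tcp [ 0.6232 -0.0874  0.2708] ang 1.6496 F [ 0.78  0.15 -0.37] open 0.045 z-axis [ 0.002 -0.001 -1.   ]
turn 0.0008 shift after turn mm [ 0.7  0.2 54.8]
10.45 (np.float64(0.41), np.float64(0.06), 0.92)
10.55 (np.float64(0.445), np.float64(0.09), 0.88)
10.65 (np.float64(0.53), np.float64(0.05), 0.74)
10.75 (np.float64(0.51), np.float64(0.05), 0.61)
10.85 (np.float64(0.52), np.float64(0.07), 0.74)
10.95 (np.float64(0.515), np.float64(0.08), 0.75)
11.05 (np.float64(0.49), np.float64(0.09), 0.86)
11.15 (np.float64(0.455), np.float64(0.03), 0.56)
t 11.2 tcp [ 0.6225 -0.0873  0.2691] ang 1.6496 F [ 0.5   0.21 -0.04] open 0.0441 z-axis [-0.  0. -1.]
turn 0.0008 shift after turn mm [ 0.5  1.1 53.1]
```

>>> send_rows([
  [-0.05,[0,0,20],0],
  [-0.05,[0,0,20],0],
  [-0.05,[0,1,13],0],
  [-0.3,[0,1,0],0],
  [-0.5,[0,1,0],0],
  [-0.65,[0,1,0],0],
  [-0.8,[0,0,0],0],
  [-1,[0,0,0],0],
  [-1,[0,0,0],0],
  [-1,[0,0,0],0],
], newtons=8)

```text
t: 12.2
tool_pos: [0.6265, -0.0871, 0.2166]
orientation: [2.132, 2.307, 0.0]
force: [-0.7, -0.7, 1.7]
opening: 0.0155
```

Run:
```python
from look import *
plan([.6275,-.0864,.216],np.pi/2+.078)
for i in range(3):
    d=optics.read_camera("scene"); print(round(robot.read_state()["t"],2),theta(d,"scene"))
d=look("scene","7",(230,150,240,220),2.5); look("wrist","7")
```

```text
t 12.2 tcp [ 0.6265 -0.0871  0.2166] ang 1.6495 F [-0.71 -0.74  1.69] open 0.0155 z-axis [ 0. -0. -1.]
turn 0.0007 shift after turn mm [0.6 1.  0.6]
12.25 (np.float64(0.465), np.float64(0.0), 0.74)
12.35 (np.float64(0.465), np.float64(0.07), 0.81)
12.45 (np.float64(0.46), np.float64(0.07), 0.68)
```

View pics/scene7.png

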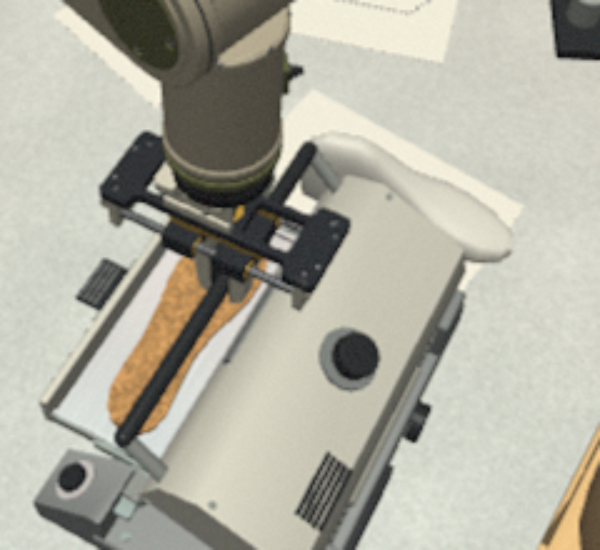

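View pics/wrist7.png

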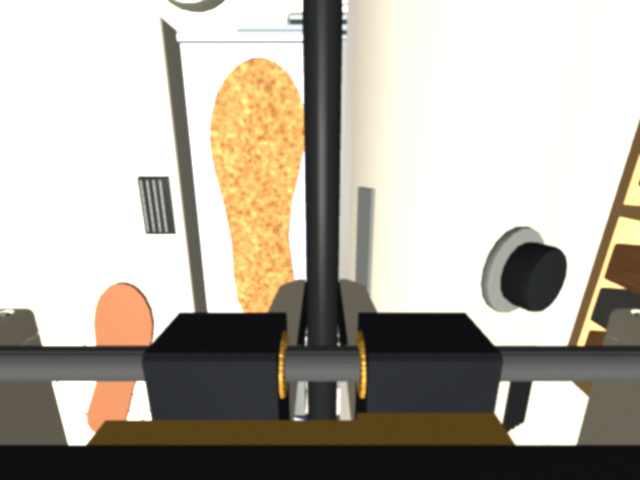

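>>> send_rows([
  [-1,[0,0.8,-1],0],
  [-1,[0,0.8,-1],0],
  [-1,[0,0,0],0],
  [-1,[0,0,0],0],
  [-1,[0,0,0],0],
  [-1,[0,0,0],0],
  [-1,[0,0,0],0],
  [-1,[0,0,0],0],
  [-1,[0,0,0],0],
  [-1,[0,0,0],0],
  [-1,[0,0,0],0],
  [-1,[0,0,0],0],
])

```text
t: 13.8
tool_pos: [0.628, -0.0869, 0.2182]
orientation: [2.132, 2.307, -0.0]
force: [-3.2, -2.5, 3.9]
opening: 0.0157
```

>>> send_rows([
  [-1,[0,0,0],0],
  [-1,[0,0,0],0],
  [-1,[0,0,0],0],
  [-1,[0,0,0],0],
  [-1,[0,0,0],0],
  [-1,[0,0,0],0],
  [-1,[0,0,0],0],
  [-1,[0,0,0],0],
  [-1,[0,0,0],0],
  [-1,[0,0,0],0],
])

```text
t: 14.8
tool_pos: [0.628, -0.087, 0.2182]
orientation: [2.132, 2.307, -0.0]
force: [-3.7, -3.8, 4.0]
opening: 0.0158
```

Run:
```python
from look import *
plan([.6275,-.0864,.216],np.pi/2+.078)
F=[];T=[]
for i in range(10):
    d=optics.read_camera("scene"); F.append(robot.read_state()["force"]); x=theta(d,"scene"); T.append(x and x[0])
print(np.mean(F,0).round(2),np.std(F,0).round(2),T)
```

```text
t 14.8 tcp [ 0.628  -0.087   0.2182] ang 1.6495 F [-3.7  -3.82  3.97] open 0.0158 z-axis [-0. -0. -1.]
turn 0.0007 shift after turn mm [ 0.6 -0.5  2.2]
[-4.31 -2.47  4.13] [0.45 0.52 0.5 ] [np.float64(0.48), np.float64(0.48), np.float64(0.475), np.float64(0.475), np.float64(0.475), np.float64(0.475), np.float64(0.475), np.float64(0.475), np.float64(0.475), np.float64(0.475)]
```

>>> send_rows([
  [-0.55,[0,0,0],0],
  [-0.4,[0,0,0],0],
  [-0.3,[0,0,0],0],
  [-0.3,[0,0,0],0],
  [-0.3,[0,0,0],0],
  [-0.3,[0,0,0],0],
])

```text
t: 16.4
tool_pos: [0.6281, -0.0868, 0.2181]
orientation: [2.132, 2.307, 0.0]
force: [1.1, -0.4, 0.7]
opening: 0.0326
```

Run:
```python
from look import *
plan([.6275,-.0864,.216],np.pi/2+.078)
T=[]
for i in range(12):
    d=optics.read_camera("scene"); x=theta(d,"scene"); T.append(x and float(x[0]))
print(T); plan([.6275,-.0864,.216],np.pi/2+.078)
d=look("wrist","8")
```

```text
t 16.4 tcp [ 0.6281 -0.0868  0.2181] ang 1.6496 F [ 1.14 -0.45  0.73] open 0.0326 z-axis [ 0.  0. -1.]
turn 0.0008 shift after turn mm [ 0.4 -0.6  2.1]
[None, None, 0.47, 0.475, 0.475, 0.48, 0.475, 0.48, 0.475, 0.475, 0.475, 0.475]
t 17.6 tcp [ 0.6281 -0.0868  0.2181] ang 1.6496 F [-0.76 -0.81  0.65] open 0.033 z-axis [-0. -0. -1.]
turn 0.0008 shift after turn mm [ 0.5 -0.5  2.1]
```

View pics/wrist8.png

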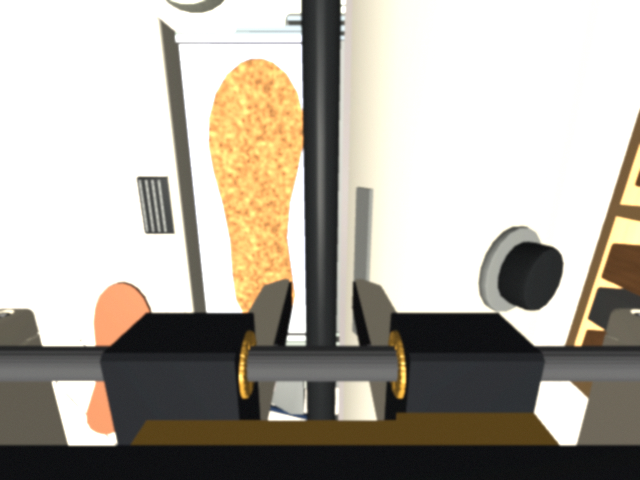

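>>> send_rows([
  [-0.3,[0,0,-15],0],
  [-0.3,[0,0,-30],0],
  [-0.3,[0,0,-40],0],
  [-0.3,[0,0,-25],0],
  [-0.5,[0,-20,0],-0.1],
  [-0.7,[-6,-40,0],-0.13],
  [-0.8,[-12,-40,0],-0.13],
  [-1,[-18,-38,0],-0.13],
  [-1,[-12,-20,0],-0.13],
  [-1,[0,0,0],-0.13],
  [-1,[0,0,0],-0.13],
  [-1,[0,0,0],-0.13],
])

```text
t: 18.85
tool_pos: [0.4982, -0.1788, 0.3298]
orientation: [0.742, 3.051, -0.0]
force: [0.8, 0.2, 0.1]
opening: 0.0006
```

Run:
```python
from look import *
plan([.44,-.076,.25],np.pi+.078)
```

```text
t 18.85 tcp [ 0.4982 -0.1788  0.3298] ang 2.6641 F [0.8  0.24 0.11] open 0.0006 z-axis [ 0.002 -0.001 -1.   ]
turn -0.5555 shift after turn mm [ 50.1 107.   79.6]
```

>>> send_rows([
  [-1,[0,0,0],-0.139],
  [-1,[0,0,0],-0.139],
  [-1,[0,0,0],-0.139],
  [-1,[0,0,0],-0.139],
  [-1,[17,36,20],0],
  [-1,[17,36,20],0],
  [-1,[16,35,20],0],
  [-1,[0,0,20],0],
  [-1,[0,0,0],0],
  [-1,[0,0,0],0],
])

```text
t: 19.85
tool_pos: [0.4408, -0.0756, 0.2495]
orientation: [-0.116, 3.138, -0.001]
force: [0.6, 0.2, 0.7]
opening: 0.0007
```

Run:
```python
from look import *
plan([.44,-.076,.25],np.pi+.078)
for n in ("scene","top","wrist"):
    d=look(n,"9")
    for nm in ("lever_pad","tray"):
        r=optics.cut_out(n,nm)
        if r:
            reg=r[0]["region"].astype(np.uint8); box=cv2.minAreaRect(np.argwhere(reg)[:,::-1].astype(np.float32))
            print(n,nm,r[0]["confidence"],r[0]["point"],np.round(box[0],1),onz(d,r[0]["point"],.067).round(4),onz(d,box[0],.067).round(4))
print("theta",[theta(optics.read_camera("scene"),"scene") for i in range(3)])
```

```text
t 19.85 tcp [ 0.4408 -0.0756  0.2495] ang -3.0675 F [0.58 0.22 0.66] open 0.0007 z-axis [ 0.001 -0.    -1.   ]
turn -0.0039 shift after turn mm [ 0.8 -0.4 -0.5]
scene lever_pad 0.74 [271.1, 265.2] [269.9 262.9] [ 0.4721 -0.0802  0.067 ] [ 0.4654 -0.0764  0.067 ]
scene tray 0.86 [285.7, 283.3] [291.5 276.7] [ 0.5342 -0.1026  0.067 ] [ 0.5355 -0.0792  0.067 ]
top tray 0.6 [314.6, 242.5] [350.5 257.5] [0.5955 0.0448 0.067 ] [ 0.5611 -0.0629  0.067 ]
wrist lever_pad 0.72 [321.7, 246.8] [320.  247.5] [ 0.468  -0.0742  0.067 ] [ 0.4689 -0.076   0.067 ]
wrist tray 0.91 [313.1, 275.2] [320.  278.3] [ 0.5018 -0.0814  0.067 ] [ 0.5049 -0.0734  0.067 ]
theta [(np.float64(0.47), np.float64(0.08), 0.69), (np.float64(0.475), np.float64(0.08), 0.74), (np.float64(0.525), np.float64(0.06), 0.68)]
```

View pics/wrist9.png

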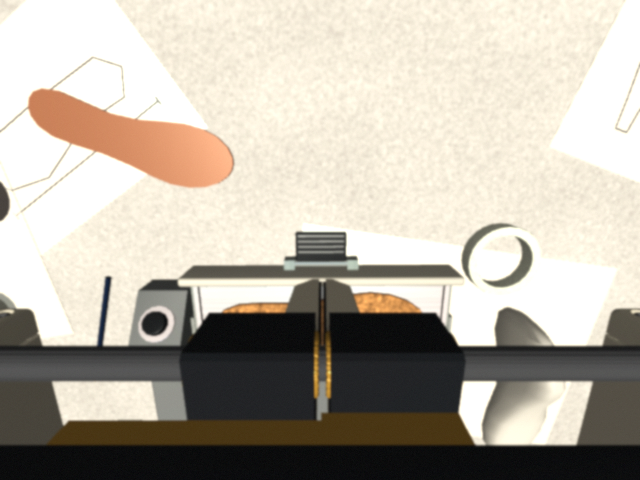

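View pics/scene9.png

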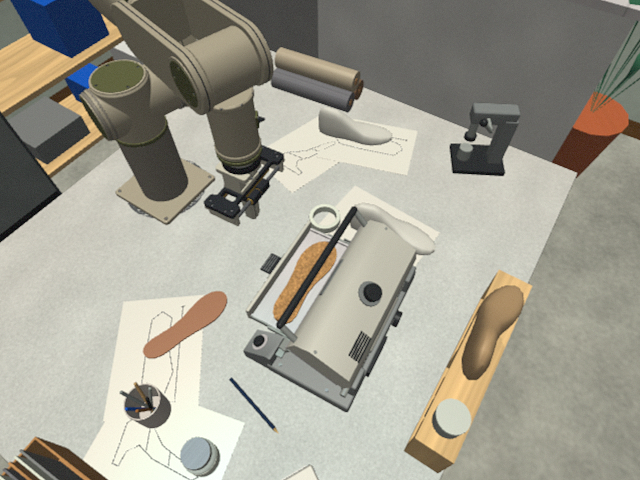

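Run:
```python
from h import *
d=pickle.load(open("wrist9.pkl","rb")); PP=[.6867,-.0818,.078]
im=d["color"][215:300,270:380]; cv2.imwrite("pics/w9z.png",cv2.resize(np.clip(im*1.6,0,255).astype(np.uint8),None,fx=7,fy=7,interpolation=cv2.INTER_CUBIC)[:,:,::-1])
for uv,z in [((296,232),.067),((346,232),.067),((296,257),.067),((346,257),.067),((181,266),.095),((461,266),.095),((320,266),.095)]:
    w=onz(d,uv,z); print(uv,w.round(4),inv(PP,w).round(4))
t=pickle.load(open("top0.pkl","rb"))
for uv,z in [((280+250/4,160+545/4),.067),((280+330/4,160+548/4),.067),((280+80/4,160+478/4),.095),((280+502/4,160+486/4),.095)]:
    w=onz(t,uv,z); print(w.round(4),inv(PP,w).round(4))
```

```text
(296, 232) [ 0.4534 -0.1031  0.067 ] [[-0.2343 -0.003   0.067 ]]
(346, 232) [ 0.4494 -0.0492  0.067 ] [[-0.234  0.051  0.067]]
(296, 257) [ 0.4818 -0.1016  0.067 ] [[-0.2059 -0.0038  0.067 ]]
(346, 257) [ 0.4777 -0.0465  0.067 ] [[-0.2056  0.0514  0.067 ]]
(181, 266) [ 0.4907 -0.2169  0.095 ] [[-0.2059 -0.1194  0.095 ]]
(461, 266) [0.4698 0.069  0.095 ] [[-0.2045  0.1672  0.095 ]]
(320, 266) [ 0.4803 -0.075   0.095 ] [[-0.2052  0.0229  0.095 ]]
[ 0.4476 -0.0492  0.067 ] [[-0.2359  0.0511  0.067 ]]
[ 0.4508 -0.1059  0.067 ] [[-0.2371 -0.0057  0.067 ]]
[0.4802 0.0741 0.095 ] [[-0.1937  0.1715  0.095 ]]
[ 0.5023 -0.2202  0.095 ] [[-0.1946 -0.1236  0.095 ]]
```

View pics/w9z.png

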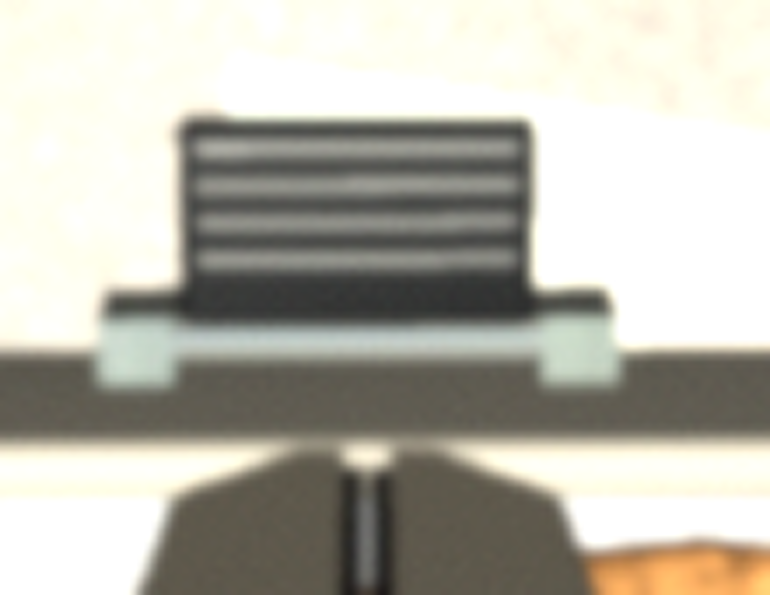

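Run:
```python
from h import *
d=pickle.load(open("scene9.pkl","rb")); 
for h in (0,.05,.084,.12,.15,.18,.2,.22,.25): print(h,proj(d,[[.4408,-.0756,.2495+h]]).round(0))
print([ (r,(446*r/np.linalg.norm(np.array([.4408,-.0756,.2495+.18])-d["position"])).round(1)) for r in (.0375,.05,.06)])
im=d["color"][100:230,180:310]; cv2.imwrite("pics/s9z.png",cv2.resize(np.clip(im*1.6,0,255).astype(np.uint8),None,fx=4.5,fy=4.5,interpolation=cv2.INTER_CUBIC)[:,:,::-1])
```

```text
0 [[253. 215.]]
0.05 [[250. 201.]]
0.084 [[248. 191.]]
0.12 [[246. 179.]]
0.15 [[243. 169.]]
0.18 [[241. 158.]]
0.2 [[239. 151.]]
0.22 [[238. 143.]]
0.25 [[235. 130.]]
[(0.0375, np.float64(18.9)), (0.05, np.float64(25.3)), (0.06, np.float64(30.3))]
```

View pics/s9z.png

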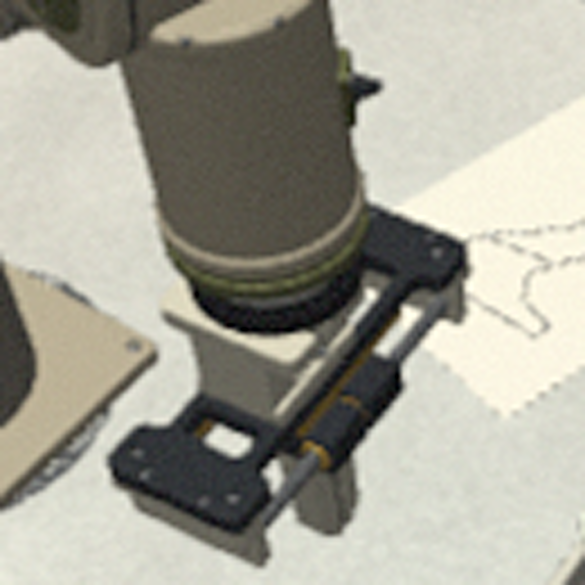

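Run:
```python
from h import *
plan([.4566,-.0763,.080],np.pi+.078)
```

```text
t 20.6 tcp [ 0.4404 -0.0753  0.2481] ang -3.0676 F [-0.43  0.22  0.3 ] open 0.0007 z-axis [-0.  0. -1.]
turn -0.004 shift after turn mm [-16.1  -2.2 168.1]
```

>>> send_rows([
  [-1,[-8,-1,20],-0.004],
  [-1,[-8,-1,30],0],
  [-1,[0,0,35],0],
  [-1,[0,0,35],0],
  [-1,[0,0,25],0],
  [-1,[0,0,15],0],
  [-1,[0,0,8],0],
  [-1,[0,0,0],0],
  [-1,[0,0,0],0],
])

```text
t: 21.5
tool_pos: [0.4572, -0.0763, 0.081]
orientation: [-0.123, 3.138, -0.001]
force: [-0.0, 0.1, 0.1]
opening: 0.0005
```

Run:
```python
from look import *
plan([.4566,-.0763,.0605],np.pi+.078)
d=look("wrist","10",(240,180,160,160),4.5,1.6)
```

```text
t 21.5 tcp [ 0.4572 -0.0763  0.081 ] ang -3.0635 F [-0.03  0.1   0.09] open 0.0005 z-axis [ 0.001 -0.    -1.   ]
turn 0.0 shift after turn mm [ 0.6  0.  20.5]
```

View pics/wrist10.png

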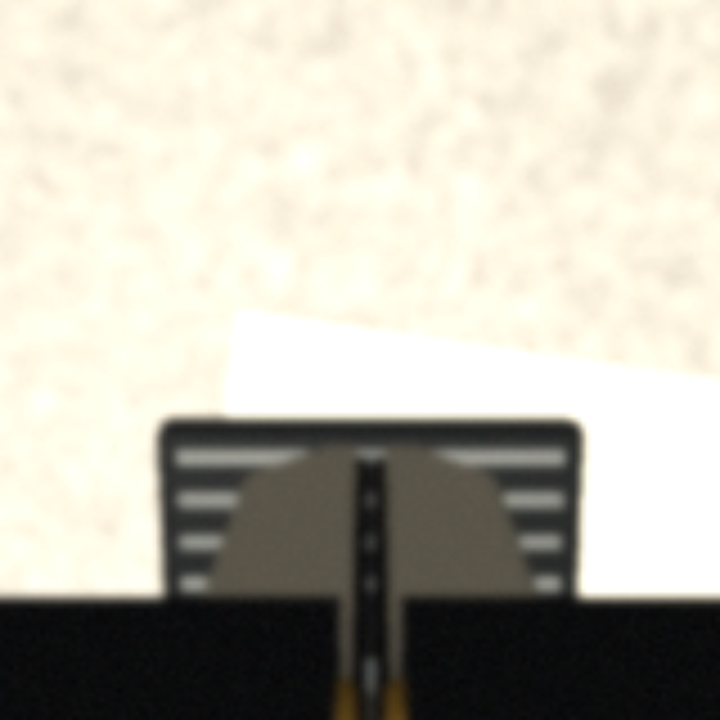

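>>> send_rows([
  [-1,[0,0,8],0],
  [-1,[0,0,5],0],
  [-1,[0,0,3],0],
  [-1,[0,0,2],0],
  [-1,[0,0,1],0],
  [-1,[0,0,0],0],
  [-1,[0,0,0],0],
])

```text
t: 22.25
tool_pos: [0.4569, -0.0762, 0.0615]
orientation: [-0.122, 3.139, -0.0]
force: [0.7, -0.7, 3.5]
opening: 0.0004
```

>>> send_rows([
  [-1,[0,0,1],0],
  [-1,[0,0,1],0],
  [-1,[0,0,0],0],
  [-1,[0,0,0],0],
])

```text
t: 22.65
tool_pos: [0.4574, -0.0762, 0.0602]
orientation: [-0.122, 3.138, -0.0]
force: [-0.9, 1.0, 9.4]
opening: 0.0005
```

>>> send_rows([
  [-1,[-1,0,0],0],
  [-1,[-2,0,0],0],
  [-1,[-3,0,0],0],
  [-1,[-4,0,0],0],
  [-1,[-4,0,0],0],
  [-1,[-4,0,0],0],
  [-1,[-4,0,0],0],
  [-1,[-4,0,0],0],
  [-1,[-4,0,0],0],
])

```text
t: 23.55
tool_pos: [0.4873, -0.0739, 0.0601]
orientation: [-0.123, 3.138, -0.001]
force: [-1.6, 0.1, 10.5]
opening: 0.0003
```

Run:
```python
from look import *
plan([.4566,-.0763,.0605],np.pi+.078)
d=look("wrist","11",(160,160,320,240),2.4,1.6); d=look("scene","11",(220,180,220,200),3.2,1.6)
```

```text
t 23.55 tcp [ 0.4873 -0.0739  0.0601] ang -3.0635 F [-1.59  0.05 10.54] open 0.0003 z-axis [ 0.001 -0.    -1.   ]
turn 0.0001 shift after turn mm [30.8 -0.  -0.4]
```

View pics/wrist11.png

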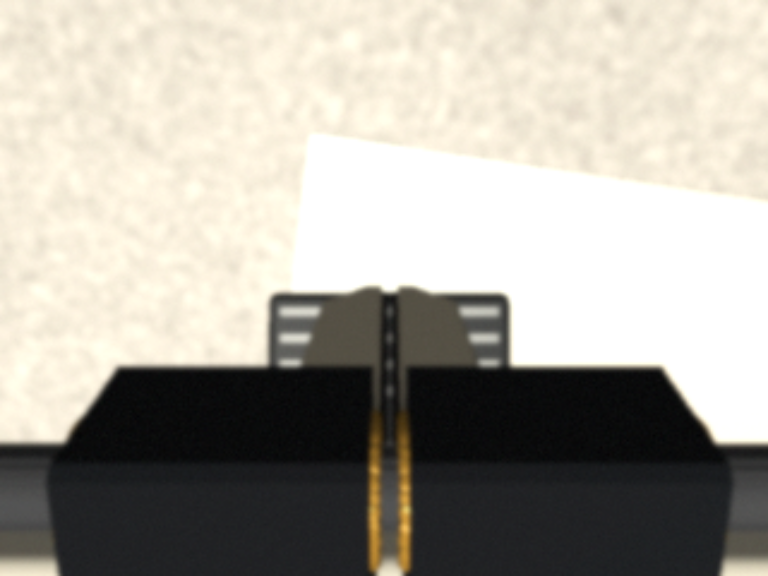

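View pics/scene11.png

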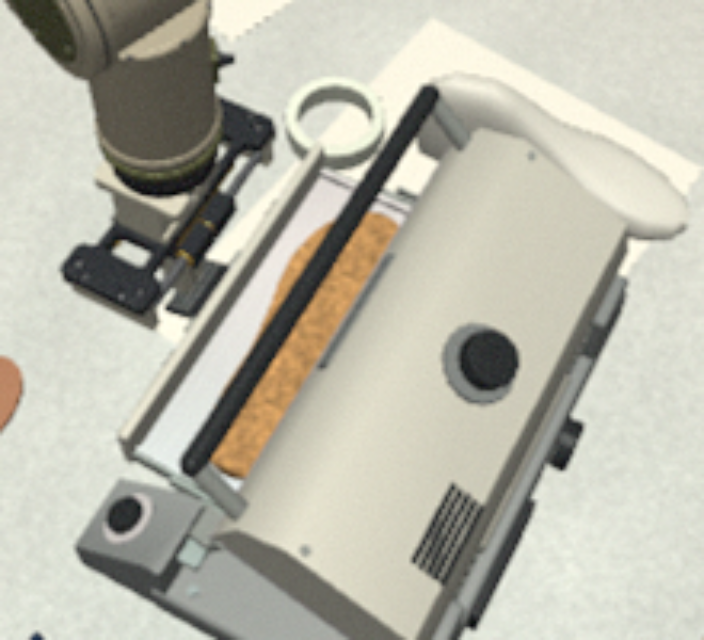

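>>> send_rows([
  [-1,[-2,0,0],0],
  [-1,[-4,0,0],0],
  [-1,[-4,0,0],0],
  [-1,[-4,0,0],0],
  [-1,[-4,0,0],0],
  [-1,[-4,0,0],0],
  [-1,[-4,0,0],0],
  [-1,[-4,0,0],0],
  [-1,[-4,0,0],0],
  [-1,[-3,0,0],0],
  [-1,[-1,0,0],0],
  [-1,[0,0,0],0],
])

```text
t: 24.85
tool_pos: [0.5254, -0.0709, 0.0602]
orientation: [-0.123, 3.137, -0.001]
force: [0.0, 0.5, 8.5]
opening: 0.0006
```

Run:
```python
from look import *
plan([.4566,-.0763,.0605],np.pi+.078)
d=look("scene","12",(220,180,220,200),3.2,1.6);print(theta(d,"scene"))
```

```text
t 24.85 tcp [ 0.5254 -0.0709  0.0602] ang -3.0635 F [0.   0.51 8.49] open 0.0006 z-axis [ 0.002 -0.    -1.   ]
turn 0.0001 shift after turn mm [69.  -0.  -0.4]
(np.float64(0.47), np.float64(0.0), 0.68)
```

View pics/scene12.png

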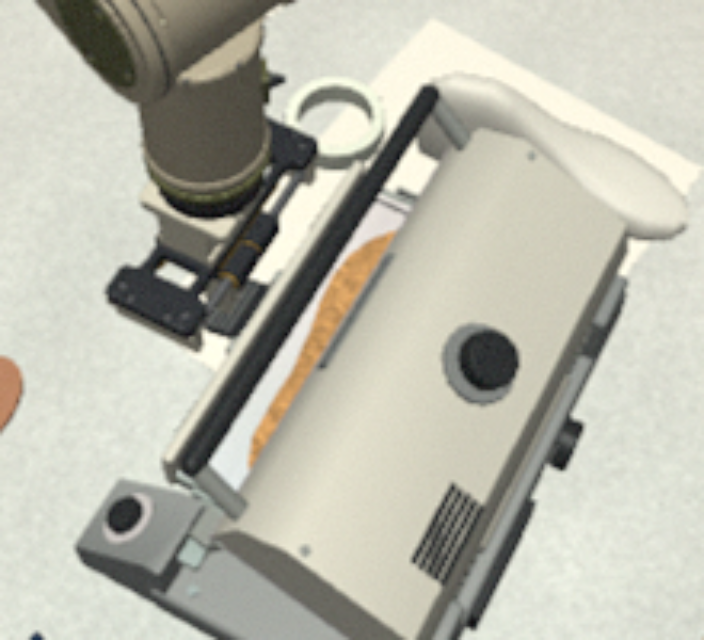

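>>> send_rows([
  [-1,[0,0,-4],0],
  [-1,[0,0,-6],0],
  [-1,[0,0,-8],0],
  [-1,[12,0,0],0],
  [-1,[12,0,0],0],
  [-1,[0,0,0],0],
  [-1,[0,0,8],0],
  [-1,[0,0,10],0],
  [-1,[0,0,6],0],
  [-1,[0,0,0],0],
  [-1,[0,0,0],0],
])

```text
t: 26.05
tool_pos: [0.5002, -0.0725, 0.0526]
orientation: [0.122, -3.138, -0.001]
force: [0.3, -0.0, 0.6]
opening: 0.0003
```

Run:
```python
from look import *
plan([.4566,-.0763,.0565],np.pi+.078)
d=look("wrist","13",(160,160,320,240),2.4,1.6)
```

```text
t 26.05 tcp [ 0.5002 -0.0725  0.0526] ang -3.0636 F [ 0.26 -0.02  0.63] open 0.0003 z-axis [-0.001  0.    -1.   ]
turn 0.0 shift after turn mm [43.7 -0.4 -3.9]
```

View pics/wrist13.png

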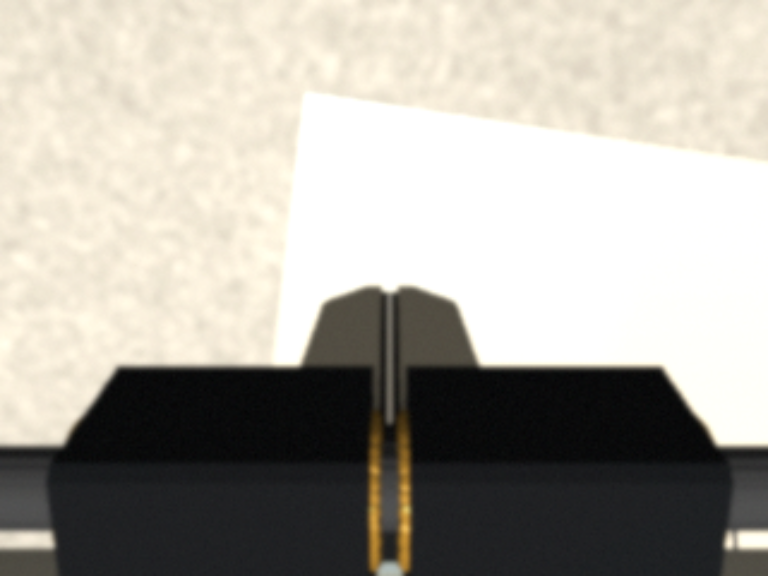

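>>> send_rows([
  [-1,[-3,0,0],0],
  [-1,[-3,0,0],0],
  [-1,[-2,0,0],0],
  [-1,[-2,0,0],0],
  [-1,[-3,0,0],0],
  [-1,[-4,0,0],0],
  [-1,[-4,0,0],0],
  [-1,[-4,0,0],0],
  [-1,[-4,0,0],0],
  [-1,[-4,0,0],0],
  [-1,[-4,0,0],0],
  [-1,[-3,0,0],0],
])

```text
t: 27.3
tool_pos: [0.5407, -0.0695, 0.0531]
orientation: [0.123, -3.139, 0.0]
force: [-1.5, -1.4, 1.3]
opening: 0.0006
```

Run:
```python
from look import *
plan([.4566,-.0763,.0565],np.pi+.078)
d=look("scene","14",(220,180,220,200),3.2,1.6)
```

```text
t 27.3 tcp [ 0.5407 -0.0695  0.0531] ang -3.0636 F [-1.48 -1.42  1.29] open 0.0006 z-axis [-0. -0. -1.]
turn 0.0 shift after turn mm [84.3 -0.2 -3.4]
```

View pics/scene14.png

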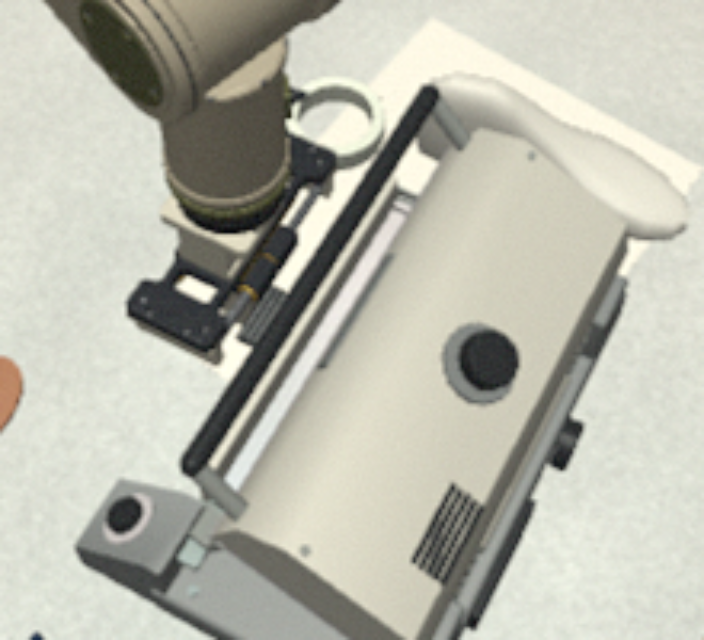

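>>> send_rows([
  [-1,[-2,0,0],0],
  [-1,[-2,0,0],0],
  [-1,[-2,0,0],0],
  [-1,[-2,0,0],0],
  [-1,[-2,0,0],0],
  [-1,[-1,0,0],0],
  [-1,[-1,0,0],0],
])

```text
t: 28.05
tool_pos: [0.5524, -0.0686, 0.0531]
orientation: [0.123, -3.139, -0.0]
force: [-2.3, 0.7, 0.7]
opening: 0.0008
```

>>> send_rows([
  [-1,[-1,0,0],0],
  [-1,[-1,0,0],0],
  [-1,[-1,0,0],0],
  [-1,[-1,0,0],0],
])

```text
t: 28.45
tool_pos: [0.5563, -0.0683, 0.0531]
orientation: [0.123, -3.139, -0.0]
force: [-1.0, -0.2, 0.7]
opening: 0.0008
```

>>> send_rows([
  [-1,[-1,0,0],0],
  [-1,[-1,0,0],0],
  [-1,[-1,0,0],0],
  [-1,[0,0,0],0],
])

```text
t: 28.85
tool_pos: [0.5564, -0.0682, 0.0516]
orientation: [0.122, -3.133, -0.001]
force: [-9.9, -1.0, 2.0]
opening: 0.0003
```

Run:
```python
from look import *
plan([.558,-.0683,.0531],np.pi+.078)
d=look("scene","15",(220,180,220,200),3.2,1.6); print(theta(d,"scene"))
```

```text
t 28.85 tcp [ 0.5564 -0.0682  0.0516] ang -3.0636 F [-9.93 -1.04  1.99] open 0.0003 z-axis [-0.006  0.    -1.   ]
turn -0.0 shift after turn mm [-1.6 -0.2 -1.5]
(np.float64(0.59), np.float64(0.1), 0.71)
```

View pics/scene15.png

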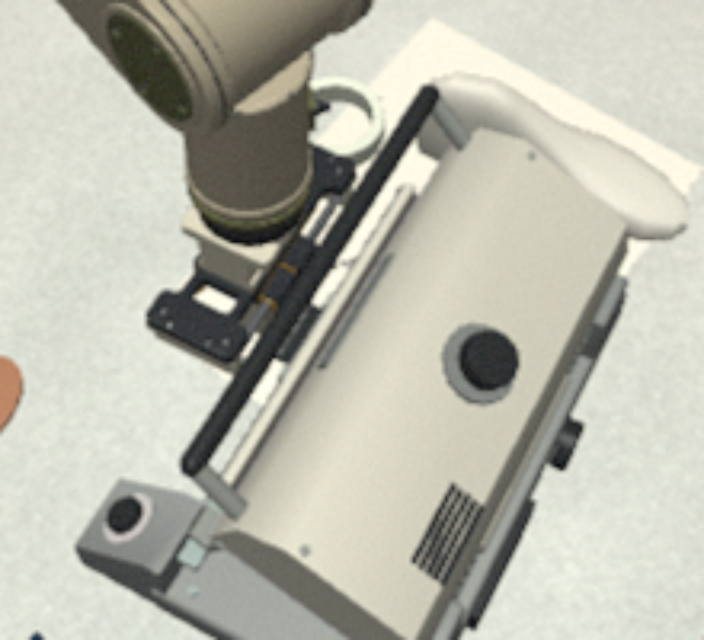

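>>> send_rows([
  [-1,[3,0,0],0],
  [-1,[10,0,0],0],
  [-1,[25,0,0],0],
  [-1,[40,0,0],0],
  [-1,[40,0,-20],0],
  [-1,[40,0,-40],0],
  [-1,[20,0,-40],0],
  [-1,[0,0,-40],0],
  [-1,[0,0,-20],0],
  [-1,[0,0,0],0],
  [-1,[0,0,0],0],
])

```text
t: 30.05
tool_pos: [0.3866, -0.0817, 0.2086]
orientation: [-0.122, 3.137, -0.001]
force: [0.2, -0.1, -0.0]
opening: 0.0005
```

Run:
```python
from look import *
plan([.558,-.0683,.0531],np.pi+.078)
d=look("scene","16"); print([theta(optics.read_camera("scene"),"scene") for i in range(6)])
w=look("wrist","16"); 
im=d["color"][180:380,220:440].copy(); x0,y0,f=220,180,3.2
im=cv2.resize(np.clip(im*1.6,0,255).astype(np.uint8),None,fx=f,fy=f)[:,:,::-1].copy()
for dx,c in ((.115,(0,255,0)),(.105,(0,0,255))):
    tx=-.1925+dx; q=((proj(d,W(PP,[[tx,.0235-.15,.095],[tx,.0235+.15,.095],[tx,.0235+.15,.05],[tx,.0235-.15,.05]]))-[x0-.5,y0-.5])*f).astype(int); cv2.polylines(im,[q],True,c,1)
    lx=tx-.044; q=((proj(d,W(PP,[[lx,.0235-.028,.067],[lx,.0235+.028,.067]]))-[x0-.5,y0-.5])*f).astype(int); cv2.polylines(im,[q],True,c,1)
cv2.imwrite("pics/s16o.png",im)
```

```text
t 30.05 tcp [ 0.3866 -0.0817  0.2086] ang -3.0636 F [ 0.23 -0.14 -0.01] open 0.0005 z-axis [ 0.002 -0.001 -1.   ]
turn 0.0 shift after turn mm [-1.716e+02  1.000e-01  1.558e+02]
[(np.float64(0.47), np.float64(0.01), 0.9), (np.float64(0.465), np.float64(0.02), 0.73), (np.float64(0.47), np.float64(0.03), 0.72), (np.float64(0.47), np.float64(0.02), 0.81), (np.float64(0.47), np.float64(0.07), 0.64), (np.float64(0.47), np.float64(0.01), 0.95)]
```

View pics/s16o.png

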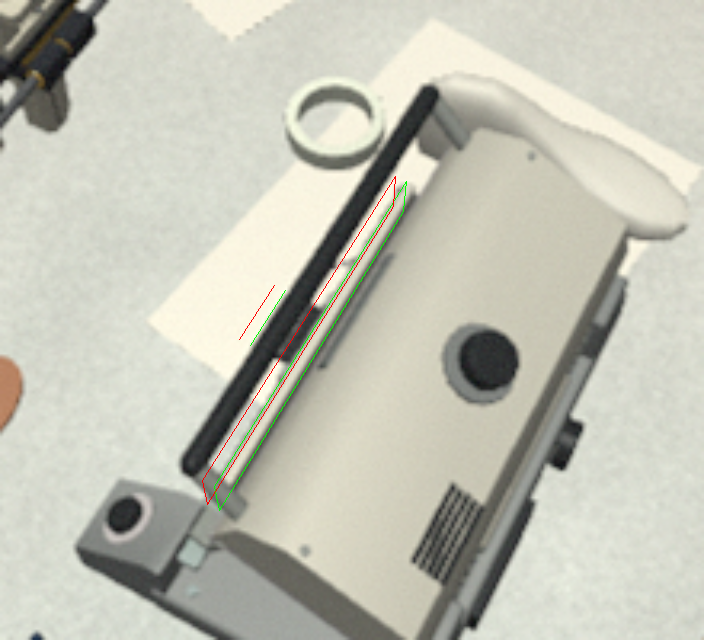

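View pics/wrist16.png

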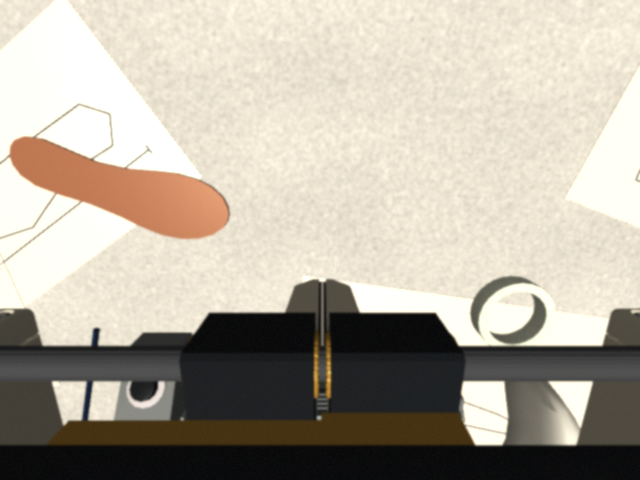

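Run:
```python
from look import *
d=look("top","17"); a=pickle.load(open("scene0.pkl","rb"))["color"]; b=pickle.load(open("scene16.pkl","rb"))["color"]
C=pickle.load(open("cut0.pkl","rb"))
for nm in ["tape","last_left","pencil","insole_blank"]:
    ys,xs=np.nonzero(C["scene",nm]["region"]); 
    sl=np.s_[ys.min()-4:ys.max()+4,xs.min()-4:xs.max()+4]; print(nm,np.round(cv2.phaseCorrelate(a[sl].mean(2),b[sl].mean(2)),2))
for nm,sl in {"jar_cup":np.s_[375:478,115:225],"last_right":np.s_[100:150,310:400]}.items(): print(nm,np.round(cv2.phaseCorrelate(a[sl].mean(2),b[sl].mean(2))[0],2))
for n in("scene","top"):
    optics.read_camera(n); print(n,[(round(r["confidence"],2),r["point"],int(r["region"].sum())) for nm in("footbed","lever_pad") for r in optics.cut_out(n,nm)])
```

```text
Traceback (most recent call last):
ValueError: setting an array element with a sequence. The requested array has an inhomogeneous shape after 1 dimensions. The detected shape was (2,) + inhomogeneous part.
```

View pics/top17.png

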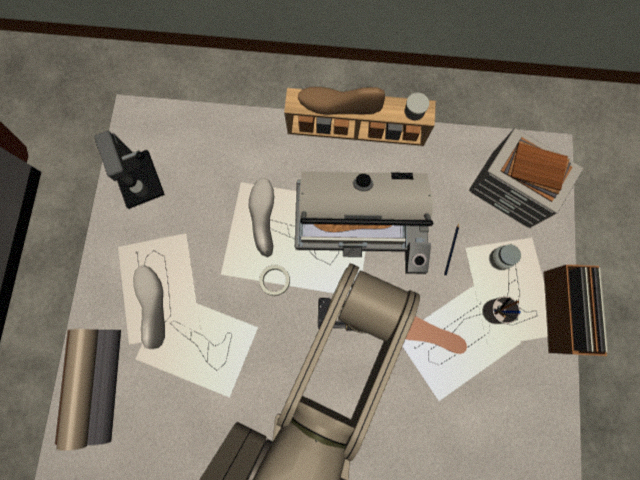

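Run:
```python
from look import *
t0=pickle.load(open("top0.pkl","rb")); t1=pickle.load(open("top17.pkl","rb"))
# template-match pad+panel patch, old vs new
T=t0["color"][278:301,338:368].mean(2).astype(np.float32)
S=t1["color"][230:270,325:385].mean(2).astype(np.float32)
r=cv2.matchTemplate(S,T,cv2.TM_CCOEFF_NORMED); _,v,_,l=cv2.minMaxLoc(r); print(v,l)
u0=np.array([352.4,290.]); u1=u0-[338,278]+np.array([325,230])+l
print(u1,inv(PP,onz(t1,u1,.067))-inv(PP,onz(t0,u0,.067)))
b=pickle.load(open("scene16.pkl","rb"))["color"]; a=pickle.load(open("scene0.pkl","rb"))["color"]
for nm,sl in {"tape":np.s_[202:232,305:342],"lastL":np.s_[200:255,395:440],"pencil":np.s_[372:435,225:282],"blank":np.s_[285:362,140:232],"jar_cup":np.s_[375:478,115:225],"last_right":np.s_[100:150,310:400]}.items(): print(nm,np.round(cv2.phaseCorrelate(a[sl].mean(2),b[sl].mean(2))[0],2))
for s,t in((t0,"a"),(t1,"b")):
    cv2.imwrite(f"pics/topc_{t}.png",cv2.resize(np.clip(s["color"][160:310,280:460]*1.7,0,255).astype(np.uint8),None,fx=4,fy=4,interpolation=cv2.INTER_CUBIC)[:,:,::-1])
```

```text
0.7172732949256897 (13, 8)
[352.4 250. ] [[0.11612597 0.00019467 0.        ]]
tape [-0.22 -0.02]
lastL [0.61 0.06]
pencil [-0.03 -0.03]
blank [-0.01  0.  ]
jar_cup [0.   0.02]
last_right [-0.02 -0.  ]
```

View pics/topc_b.png

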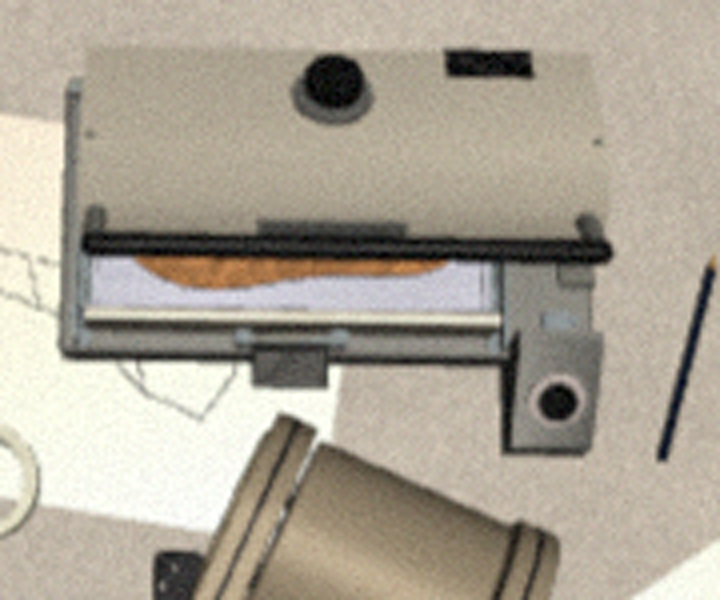

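Run:
```python
from plant import ticket,robot
print(robot.read_state()["t"]); print(ticket.close_job())
```

```text
30.8
the job is handed in; nothing more can be done
None
```

I did the whole job in the order asked and handed it in at t ≈ 30.8 s, with the arm clear of everything.

- **Button and head:** This interface cannot tilt the tool, so I pressed the button straight down instead of along its axis. The freed head was held lightly against the gripper until I backed off (9.9 N at the wrist in all, including the button). It then sprang up.
- **Steadying:** I took the bar handle while the head was still nodding about ±0.06 rad, held it about 3 s near its free height, and let go. The camera put the head at 0.47–0.48 rad right after release and 0.465–0.47 rad at the end, with no nodding in either set.
- **Tray:** I held the lever at full travel for the first 69 mm or so, then pushed the rest of the way gently on the front of the paddle, up to the stop. The push force rose from about 2 N to 10 N with no further motion. The top camera measured a run of 116 mm, within 2 mm, against 115 mm expected.
- **Footbed:** The top picture shows its front part lying in place on the tray. The rest is hidden under the head.
- **Bystanders:** The tape, pencil, insole blank, jar, pencil cup and right last had shifted by 0.2 pixel or less.

**Checks that disagreed:**
- The left last showed a 0.6 pixel shift, which I put down to the raised handle and its shadow crossing that view.
- Two head-angle readings, 0.525 and 0.59 rad, were off. The later one came when the gripper was next to the handle in the picture. The last six readings agreed.

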